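# Let off the ratchet clamp and put the viewer handle on its rest

### The arm

A 7-joint arm with a two-finger parallel gripper is mounted at the origin on the work surface. World frame = base frame: x ahead of the robot, y to its left, z up, the work surface at z = 0. Lengths are in mm, angles in rad, forces in N, time in s.
With the tool pointing down it reaches from about 400 to 875 mm from the base axis. Payload 4.4 kg.
Tool frame: the origin (TCP) lies at the very end of the fingers, on their centre line; the grasp point (between the pads) lies 19 mm behind it; z points along the fingers, x is the direction in which the jaws open and shut, and the axes are right-handed (so a half turn about z gives the same grasp; the last joint's range is limited). The gripper opens to 85 mm and grips with 20 to 120 N. Pads are 22 mm wide; open, the fingers measure 114 mm over their backs; the gripper's body (76 mm by 85 mm) begins 54 mm behind the grasp point. The pads swing forward as they close: fully open they stand 13 mm farther back than shut.
Start: joints at [1.074, 0.628, 0.038, 1.517, -0.027, 0.996, -0.02], TCP at [271.468, -590.613, 192.613] pointing down, gripper open.
Joint ranges: [-3.06, 3.06], [-0.37, 2.12], [-1.25, 1.32], [0.18, 2.47], [-1.1, 4.24], [0.23, 1.98], [-2.94, 2.94]. Speed limits (rad/s): [2.57, 2.57, 3.14, 3.14, 3.14, 3.14, 3.14].

### API

Orientations are given as [roll, pitch, yaw] about the fixed x, y, z axes, in that order (R = Rz(yaw) Ry(pitch) Rx(roll)).
In Python, from cell import * gives the robot as it stands. The module is installed in compiled form; this text tells all that it offers.
- The arm moves only by the tool play_rows, never from a script. Its argument "targets" is a list of rows, each an object with "slide": the shift along the tool's x, y, z in mm, a list of three; "turn": the turn, a rotation vector about the tool's x, y, z in degrees, a list of three; "hand": the finger opening in mm, from 0 to 85.4. A call has 1 to 5 rows; each row shifts and turns the commanded pose from where the row before left it, along the tool's axes as they then stand; what a row does not reach is not made up. A row lasts 1/8 s, in which the tool goes at most 62.5 mm and 10.7 degrees, less where a joint would pass 70% of its speed; a pose out of reach is approached as far as the arm can. A call is refused whole if a number of a shift passes 62.5 or a number of a turn 10.7, either way. A call with a gripper value outside its range is refused whole. The fingers move at their own pace and stop on an object; the grip force is fixed at half the most. Time passes only in rows, so rows that do not move let the fingers close. It gives the time, the measured TCP pose, the force and the opening at its end, in the units of the state.
- read_state(): the state, without advancing time (a new reading comes with each control period).
- get_image(name): name is "side" or "top"; returns (picture, depth): 400x640x3 uint8, blue, green, red; 400x640 float32, mm along the optical axis (not along the pixel's ray), 0 where there is no reading.
- calibration(name): a dict with "K" (3x3 intrinsics, pixels), "R" (3x3) and "t" (3): a world point X has camera coordinates R X + t. Camera axes: x right, y down, z forward; pixel columns grow to the right and rows downward; lengths in mm; the calibration is good to about 2 mm. A picture is of the moment at which its call begins. calibration takes no time and is no camera call.
- finish_job(): hands the job in, once; it reports no verdict.
The state is a dict: "clock": time; "qpos": joint angles; "qd": joint speeds; "tau": joint torques, N m; "eef_pos": TCP position; "tool_rot": TCP orientation; "force": force on the tool from outside, world axes, zero at the start; "torque": the same for the moment, N m; "width": finger opening in mm.
Only numpy, scipy, OpenCV 4.12 (cv2) and the standard library are available. Lean on these libraries where they do the work, as an engineer would, in place of code of your own. Each camera call takes 0.05 s, during which the arm holds its last target.

### The job

The ebony viewer handle in the sloping ratchet clamp is ready to come out. Throw the holding pawl right over, away from the ratchet wheel, so that it stays off; turn the wheel back (counter-clockwise as you face it) nearly to its stop, so that the two hooks draw right off the handle; then lift the handle out and lay it gently in the two V notches of the walnut rest, leaving the pawl off, the clamp open and everything else on the table where it stands.

Things in the scene. Friction and masses are not known exactly. Their poses are not given: they have to be found in the camera images.
- stand: The ratchet clamp: a fixed grey iron stand, 230 x 270 mm on the table, about 150 mm high, up to 190 with the post on it, whose working face (270 wide, 225 mm up the slope) slopes at 30 degrees, rising away from its low front edge. Origin: on the table under the wheel's axis; x points level from the low to the high edge, y left as you face the slope, z up.
- face (a point): Slope frame: its origin lies on the sloping face at the wheel's axis, 112 mm above the stand's origin; its x points up the slope, y left as you face it, z straight out of the face (30 degrees from vertical). 'Z' in the other entries is the height above the face along this z; directions there are this frame's.
- bed (a point): Where the handle lies in the clamp, along the face's y, its axis at Z = 30 mm, 114 mm down the slope from the wheel's axis (same axes as face). Two wooden blocks, 16 mm wide, at y = +-34 mm carry it (their top at Z = 17 mm, a stop on the lower side up to Z = 36 mm). For y within +-25 mm nothing is beneath or beside it down to the face: grip it there.
- hooks (a point): Midway between the tips of the two steel hooks, Z = 49 mm. The hooks, 14 mm wide and 7 mm thick, at y = +-34 mm of the face, reach over the handle from its upper side; shut, their tips end 4 mm beyond the handle's axis. Turning the wheel back draws them up the slope, 21 mm per rad.
- wheel (a joint): Turn of the ratchet wheel, rad: 0 = clamp shut (starts 0 to 0.12), grows counter-clockwise seen facing the slope (back, hooks open), stop at 1.35; hooks clear the handle from 0.82. Friction 0.08 N m: stays where left. With the pawl in the teeth it is blocked near 0.2. Steel disc, 124 mm over its ten saw teeth, parallel to the face, Z = 14 to 26 mm.
- wheel_bar (a point): Point on the wheel's axis in the wing bar that turns it, Z = 50 mm. The bar is steel, 76 mm long, 14 mm wide, standing from Z = 26 to 60 mm, centred on the axis. The point turns with the wheel: z out of the face, x up the slope when the wheel is at 0; the bar lies along (1, -1, 0) of this point's frame.
- pawl (a joint): Swing of the holding pawl about its pivot, rad: 0 = in the teeth (start); grows counter-clockwise seen facing the slope, away from the wheel, stop at 1.4. Let go below 1.05 its weight drops it back into the teeth; beyond that it falls over to the stop and stays off. Next to no friction. A dark steel arm 60 mm long, 13 mm wide, at the wheel's left.
- pawl_pivot (a point): The pawl's pivot, at Z = 14 mm, 11 mm up the slope and 89 mm left of the wheel's axis; the pawl swings about this point's z (same axes as face).
- pawl_post (a point): On the axis of the round steel post for lifting the pawl: 14 mm diameter, from Z = 26 to 58 mm; this point at Z = 42 mm. It stands 45 mm from the pivot; with the pawl in the teeth it lies 22.5 mm up the slope and 39 mm to the right of the pivot. It moves with the pawl; its z is along the post.
- handle: The viewer handle, loose: a black ebony round bar 26 mm in diameter and 125 mm long, along its y, with a 20 mm brass ferrule (20 mm diameter) and a 15 mm tang (8 mm diameter) at its +y end. Origin at the middle of the ebony part, on the axis. 0.09 to 0.18 kg, balance point about 5 mm towards the ferrule. It may turn about its own axis, so only its y axis is of use.
- rest: The fixed walnut rest, base 90 (x) x 110 (y) mm and 12 mm thick, with two 14 mm thick V-notched uprights at y = +-38 mm, about 65 mm high, 90 degree V, 60 mm wide at the mouth. Origin: centre of its underside; the notches run along its y. Nothing stands between the uprights.
- rest_seat (a point): Where the handle's origin belongs: on the notches' axis midway between the uprights, 55 mm above the table (the axis height of the handle when it lies in the V notches). The handle lies along the rest's y, either way round.
- focus_wheel: Bystander, loose: knurled brass focusing wheel, 60 mm across, 28 mm high, lying flat. Origin under its centre.
- dome: Bystander, loose and fragile: glass dome cover with a knob, 96 mm across, 122 mm high. Origin under its centre.
- screwdriver: Bystander, loose: screwdriver 190 mm long lying along its x.
- brush: Bystander, loose: brush 160 mm long lying along its x.
- jar: Bystander, loose: jar, 60 mm across, 75 mm high. Origin under its centre.
There are look-alikes about, which are no part of the job. What is shaped like the handle but purple or red is not meant.

How it is judged (in metres and radians):
On the way, in this order (a step that is already met when the one before it is completed fails the run):
1. the pawl is thrown over, off the ratchet wheel (value of joint pawl above 1.15 rad), for 0.2 s.
2. the wheel is turned back so that the hooks are clear of the handle (value of joint wheel above 0.9 rad), for 0.2 s.
3. the handle is lifted out of the clamp (distance between handle and wheel_bar above 0.19 m), for 0.1 s.
At the end, for the whole second after the job is handed in: The handle lies still in both V notches of the rest: its middle within 20 mm (horizontally) and 6 mm (in height) of the seat point, its axis within 0.12 rad of the notches' axis; the pawl is still thrown off (joint above 1.15 rad) and the wheel still turned back (joint above 0.9 rad) (horizontal distance between handle and rest_seat below 0.02 m and z of handle in the frame of rest_seat between -0.006 and 0.006 m and angle between the y axis of handle and the y axis of rest, either way round below 0.12 rad and linear speed of handle below 0.02 m/s and value of joint pawl above 1.15 rad and value of joint wheel above 0.9 rad); the robot touches nothing.
It fails at once if the handle is dropped on the table (height (world z) of handle below 0.025 m).
It fails at once if the handle is set down hard on the rest (over 45 N) (contact force between handle and rest above 45 N).
It fails at once if the glass dome is tipped or moved more than 15 mm (angle between dome's own z axis and vertical above 0.2 rad or distance of dome from where it was at the start of the episode above 0.015 m).
It fails at once if the brass wheel, screwdriver, brush or jar is moved more than 30 mm (distance of any of focus_wheel, screwdriver, brush, jar from where it was at the start of the episode above 0.03 m).
It also fails if it takes over 66 s, if anything falls off the work surface, if the arm or the gripper's body presses on something with over 40 N, if the wrist force passes 120 N, or if a joint passes its speed limit or range.

## Working session

There is one attempt and no reset: what is moved stays moved. The work goes in short steps, Python scripts to look and compute and a tool call to move; the robot and the scene stay as the last step left them, time stands still between calls to the robot, and variables do not carry over. Pictures are saved under pics/ and viewed, and the job is handed in when it is done.

Besides the shell and the picture viewer there is one more tool, called after "Request:" as name([rows], argument=value, ...), one row to a line, values as JSON. play_rows: Moves the arm, as the interface text tells. Its arguments: {"type":"object","properties":{"targets":{"type":"array"}},"required":["targets"]}

```bash
mkdir -p pics; ls
python3 - <<'E'
from cell import *
import cv2
s=read_state(); print(s)
for n in ("side","top"):
    im,d=get_image(n); cv2.imwrite(f"pics/{n}0.png",im)
    import numpy as np
    np.save(f"pics/{n}0.npy",d)
    c=calibration(n); print(n,c)
E
```

```text
pics
{'clock': 0.0, 'qpos': array([ 1.07420366,  0.6293732 ,  0.03844306,  1.51837004, -0.02700518,
        0.99630749, -0.02001632]), 'qd': array([-0.00051273, -0.00010427, -0.00044039, -0.00106124, -0.00081459,
       -0.00185095,  0.00052951]), 'tau': array([ 2.53699091e-04, -5.63402796e+01,  1.22663498e+00, -1.93439466e+01,
        1.09919099e-02,  1.06327515e-02,  1.15682900e-05]), 'eef_pos': array([ 271.1647107 , -589.95782135,  191.67099452]), 'tool_rot': array([ 3.14156913e+00,  1.93989383e-03, -1.14002377e+00]), 'force': array([ 0.53568495,  0.23374008, -0.16308397]), 'torque': array([ 0.00323184, -0.02308034,  0.05306467]), 'width': 85.8211229872281}
side {'K': array([[433.29859303,   0.        , 318.17616756],
       [  0.        , 433.29859303, 194.90428412],
       [  0.        ,   0.        ,   1.        ]]), 'R': array([[-0.99643256, -0.08411337, -0.00686319],
       [-0.03967141,  0.53863012, -0.84160785],
       [ 0.07448719, -0.83833319, -0.54004548]]), 't': array([ 464.26077591,   69.98410702, 1361.75579689])}
top {'K': array([[493.16895106,   0.        , 327.0245657 ],
       [  0.        , 493.16895106, 198.91111935],
       [  0.        ,   0.        ,   1.        ]]), 'R': array([[ 0.00331532, -0.99995191,  0.00922997],
       [-0.99503801, -0.00421658, -0.09940611],
       [ 0.09944025, -0.00885461, -0.99500414]]), 't': array([  55.07174932,  468.6469839 , 1425.72719028])}
```

View pics/side0.png

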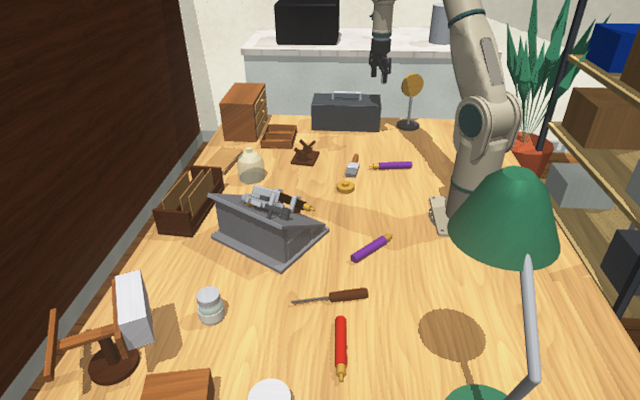

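View pics/top0.png

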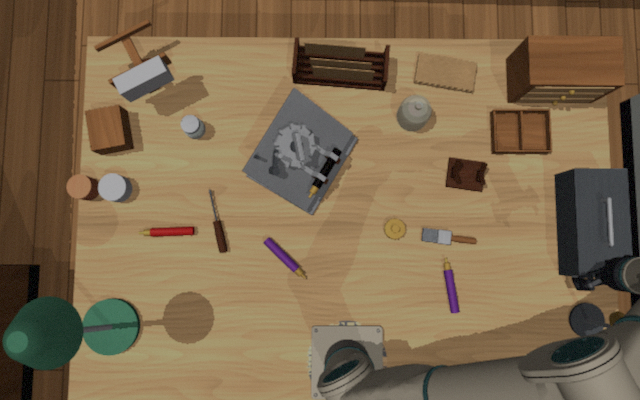

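The side view shows the stand at about (268,225) and the rest at (305,153). In the top view they are at (300,150) and (466,174), with the dome at (413,113). Next I'll zoom in on both.

Run:
```python
import cv2
im=cv2.imread("pics/top0.png")
cv2.imwrite("pics/top0z.png",cv2.resize(im[80:220,235:365],None,fx=4.2,fy=4.2,interpolation=cv2.INTER_CUBIC))
cv2.imwrite("pics/top0r.png",cv2.resize(im[140:205,430:505],None,fx=8,fy=8,interpolation=cv2.INTER_CUBIC))
im=cv2.imread("pics/side0.png")
cv2.imwrite("pics/side0z.png",cv2.resize(im[170:270,200:335],None,fx=5.8,fy=5.8,interpolation=cv2.INTER_CUBIC))
```

```text
(no output)
```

View pics/top0z.png

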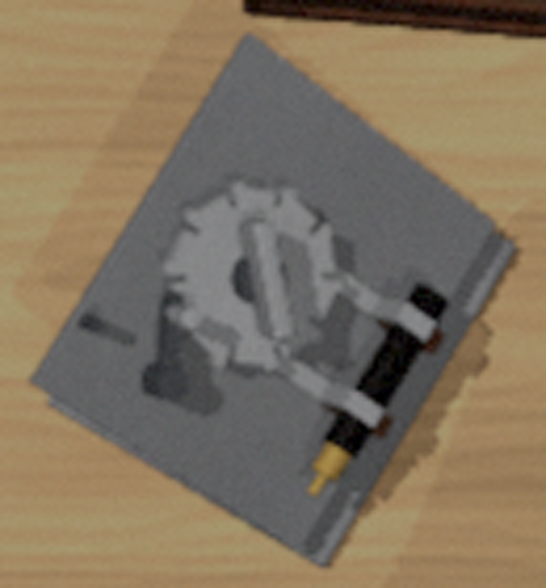

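View pics/side0z.png

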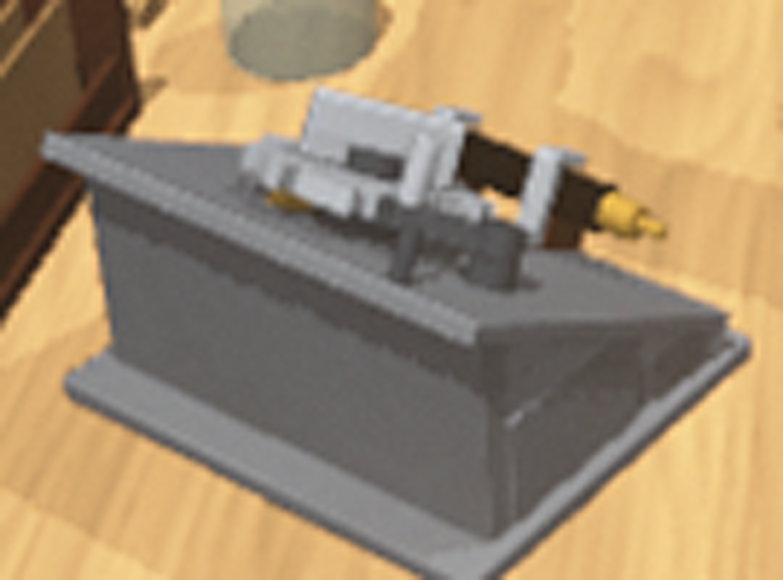

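View pics/top0r.png

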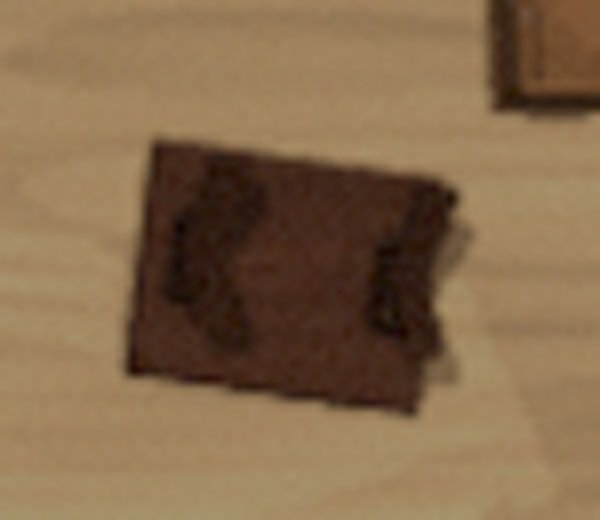

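```bash
cat > h.py <<'E'
import numpy as np, cv2
from cell import *
def cloud(n,d,im=None):
    c=calibration(n);K,R,t=c["K"],c["R"],c["t"]
    v,u=np.mgrid[0:400,0:640]
    P=np.stack([(u-K[0,2])/K[0,0]*d,(v-K[1,2])/K[1,1]*d,d],-1)
    W=(P-t)@R
    W[d<=0]=np.nan
    return W
def proj(n,X):
    c=calibration(n);p=(np.asarray(X)@c["R"].T+c["t"]);q=p@c["K"].T
    return q[...,:2]/q[...,2:]
def ray_plane(n,uv,pt,nrm):
    c=calibration(n);uv=np.atleast_2d(uv).astype(float)
    d=np.c_[uv,np.ones(len(uv))]@np.linalg.inv(c["K"]).T@c["R"]
    o=-c["R"].T@c["t"]
    s=((np.asarray(pt)-o)@nrm)/(d@nrm)
    return o+s[:,None]*d
E
python3 - <<'E'
from h import *
for n in("top","side"):
    d=np.load(f"pics/{n}0.npy");W=cloud(n,d);im=cv2.imread(f"pics/{n}0.png")
    if n=="top":
        m=np.zeros((400,640),np.uint8)
        z=lambda x,y:(235+x/4.2,80+y/4.2)
        poly=np.array([z(248,35),z(517,248),z(325,565),z(32,380)])
        cv2.fillPoly(m,[poly.astype(int)],1)
    else:
        m=np.zeros((400,640),np.uint8)
        z=lambda x,y:(200+x/5.8,170+y/5.8)
        poly=np.array([z(50,140),z(480,335),z(725,315),z(570,255)])
        cv2.fillPoly(m,[poly.astype(int)],1)
    P=W[(m>0)&np.isfinite(W[...,0])]
    # ransac
    rng=np.random.default_rng(0);best=0
    for _ in range(500):
        a,b,c=P[rng.choice(len(P),3,replace=False)]
        nn=np.cross(b-a,c-a);L=np.linalg.norm(nn)
        if L<1e3: continue
        nn/=L; inl=abs((P-a)@nn)<3
        if inl.sum()>best: best=inl.sum();bi=inl
    Q=P[bi];c0=Q.mean(0);nn=np.linalg.svd(Q-c0)[2][2];nn*=np.sign(nn[2])
    print(n,len(P),best,c0,nn,"tilt",np.degrees(np.arccos(nn[2])),"yaw up",np.degrees(np.arctan2(-nn[1],-nn[0])),"rms",((Q-c0)@nn).std())
    if n=="top":
        C=ray_plane("top",poly,c0,nn);print(C.round(1));print([np.linalg.norm(C[i]-C[(i+1)%4]).round(1) for i in range(4)])
        e=C[0]-C[3];print("edge yaw",np.degrees(np.arctan2(e[1],e[0])));e=C[1]-C[2];print(np.degrees(np.arctan2(e[1],e[0])))
    # table check
    t=W[340:360,200:260] if n=="top" else W[260:290,440:470]
    print("table z",np.nanmedian(t[...,2]))
E
```

```text
top 7706 3515 [599.62487157 143.09634105 100.64133749] [-0.25282305 -0.43149685  0.86596245] tilt 30.00721268613646 yaw up 59.63306816780394 rms 1.592671025629234
[[759.6 149.3 150.4]
 [647.2 -34.8  25.9]
 [422.   99.5  27.1]
 [531.4 285.1 151.5]]
[np.float64(249.1), np.float64(262.2), np.float64(248.8), np.float64(265.5)]
edge yaw -30.761957361003436
-30.8135175039996
table z -1.7798799241754815
side 1173 870 [567.74377939 196.06332273 118.20915993] [-0.25661186 -0.4204299   0.87028102] tilt 29.50868799777835 yaw up 58.60195053006642 rms 1.250680853057945
table z 0.3615849475813081
```

```bash
cat >> h.py <<'E'
def faceR(yawdeg):
    y=np.radians(yawdeg);a=np.radians(30)
    ux=np.array([np.cos(a)*np.cos(y),np.cos(a)*np.sin(y),np.sin(a)])
    uy=np.array([-np.sin(y),np.cos(y),0]);return np.c_[ux,uy,np.cross(ux,uy)]
E
python3 - <<'E'
from h import *
R=faceR(59.4)
d=np.load("pics/top0.npy");W=cloud("top",d);c0=np.array([599.6,143.1,100.6])
ims=[]
def rect(n,Z,s=2.5):  # rectify onto plane at height Z above face: x up -> image up, y left
    X,Y=np.meshgrid(np.arange(130,-130,-1/s),np.arange(140,-140,-1/s),indexing='ij')
    P=c0+X[...,None]*R[:,0]+Y[...,None]*R[:,1]+Z*R[:,2]
    uv=proj(n,P).astype(np.float32)
    return cv2.remap(cv2.imread(f"pics/{n}0.png"),uv[...,0],uv[...,1],cv2.INTER_CUBIC)
for n in("top","side"):
    for Z in (26,):
        im=rect(n,Z)
        s=2.5
        for k in range(-120,121,40):
            cv2.putText(im,str(k),(0,int((130-k)*s)),0,.4,(0,255,255),1);cv2.line(im,(0,int((130-k)*s)),(700,int((130-k)*s)),(0,255,255),1)
            cv2.putText(im,str(k),(int((140-k)*s),12),0,.4,(0,255,255),1);cv2.line(im,(int((140-k)*s),0),(int((140-k)*s),650),(0,255,255),1)
        ims.append(im);cv2.imwrite(f"pics/rect_{n}.png",cv2.resize(im,(646,600)))
E
```

```text
(no output)
```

View pics/rect_top.png

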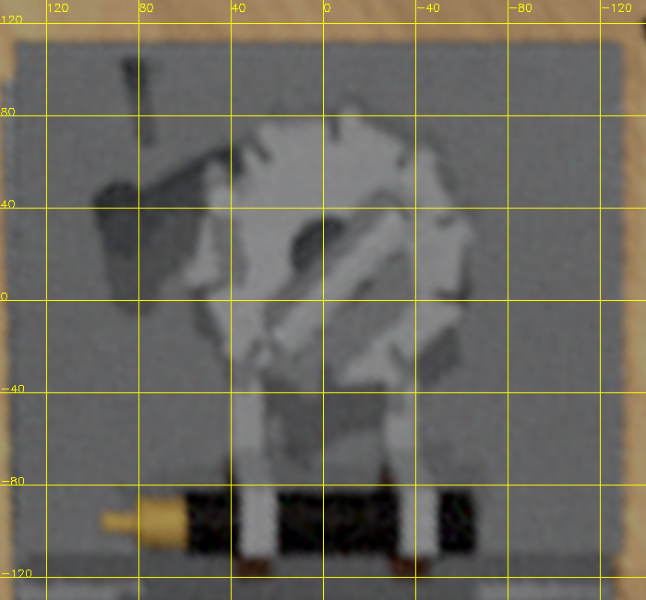

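View pics/rect_side.png

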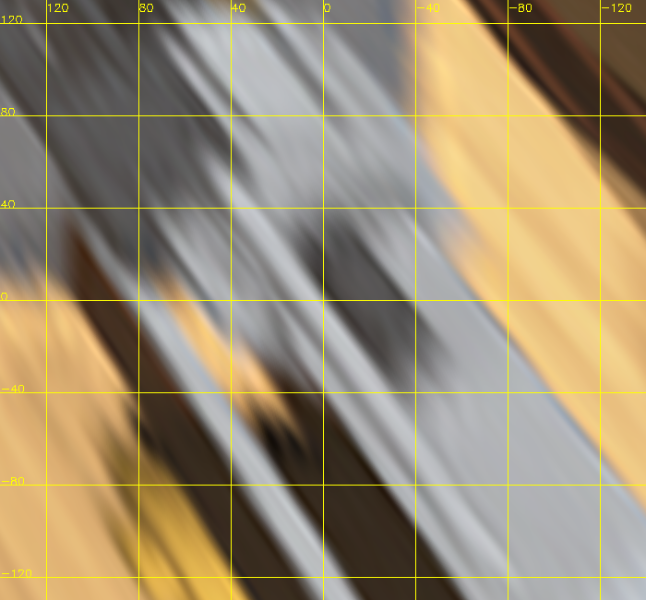

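Run:
```python
from h import *
R=faceR(59.4);c0=np.array([599.6,143.1,100.6])
def rect(n,Z,x0,x1,y0,y1,s):
    X,Y=np.meshgrid(np.arange(x1,x0,-1/s),np.arange(y1,y0,-1/s),indexing='ij')
    P=c0+X[...,None]*R[:,0]+Y[...,None]*R[:,1]+Z*R[:,2]
    uv=proj(n,P).astype(np.float32)
    im=cv2.remap(cv2.imread(f"pics/{n}0.png"),uv[...,0],uv[...,1],cv2.INTER_CUBIC)
    im=cv2.convertScaleAbs(im,alpha=1.5)
    for k in range(-120,121,20):
        if x0<k<x1: cv2.putText(im,str(k),(0,int((x1-k)*s)),0,.35,(0,255,255),1);cv2.line(im,(0,int((x1-k)*s)),(900,int((x1-k)*s)),(0,200,200),1)
        if y0<k<y1: cv2.putText(im,str(k),(int((y1-k)*s),10),0,.35,(0,255,255),1);cv2.line(im,(int((y1-k)*s),0),(int((y1-k)*s),900),(0,200,200),1)
    cv2.putText(im,f"Z{Z}",(20,25),0,.5,(0,0,255),1)
    return im
r=[rect("top",Z,-115,105,-90,110,1.8) for Z in(60,58)]
cv2.imwrite("pics/rz.png",np.hstack([rect("top",60,-30,105,-80,80,2.4),rect("top",58,-30,105,-30,115,2.4)]))
cv2.imwrite("pics/rz2.png",np.vstack([rect("top",30,-125,-55,-85,110,3.6),rect("top",52.5,-125,-55,-85,110,3.6)]))
```

```text
(no output)
```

View pics/rz.png

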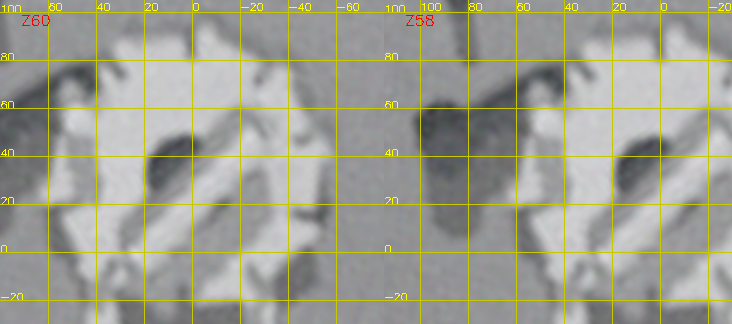

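View pics/rz2.png

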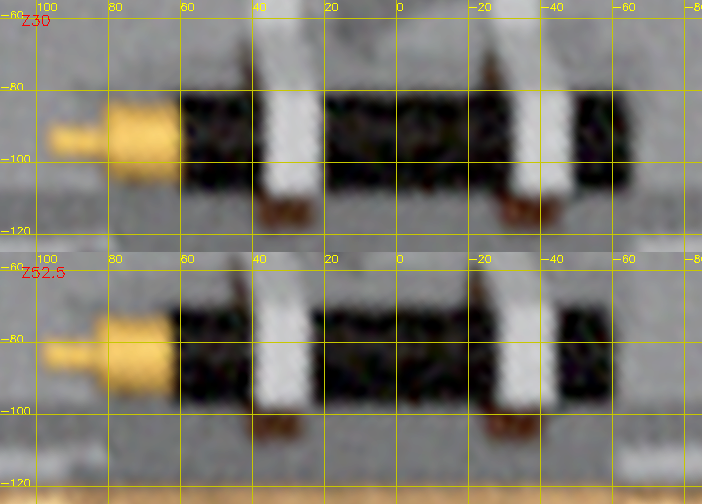

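Run:
```python
import cv2
im=cv2.imread("pics/side0.png")
cv2.imwrite("pics/side0zz.png",cv2.resize(im[180:225,235:320],None,fx=9,fy=9,interpolation=cv2.INTER_CUBIC))
im=cv2.imread("pics/top0.png")
cv2.imwrite("pics/top0zz.png",cv2.convertScaleAbs(cv2.resize(im[118:182,265:345],None,fx=9,fy=9,interpolation=cv2.INTER_CUBIC),alpha=1.4))
```

```text
(no output)
```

View pics/side0zz.png

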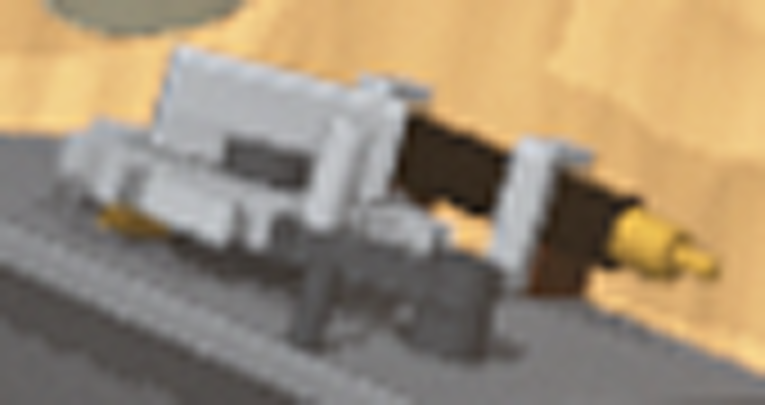

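View pics/top0zz.png

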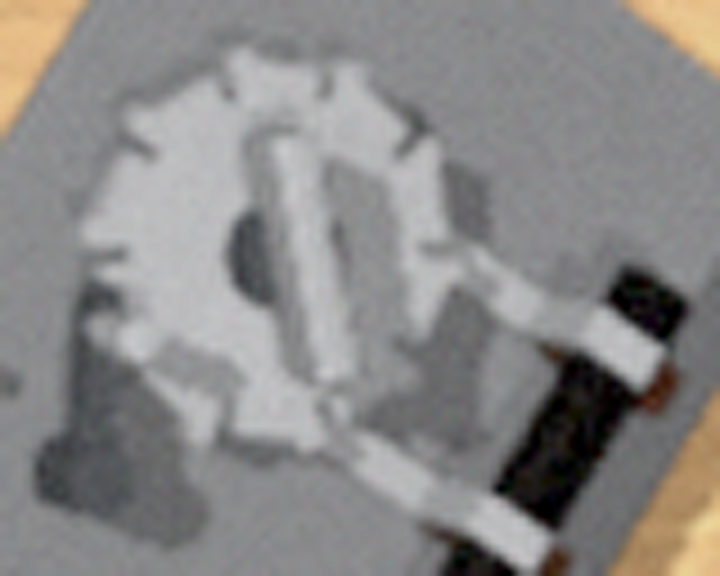

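```bash
cat >> h.py <<'E'
FR=faceR(59.4)
bed=np.array([599.6,143.1,100.6])-94*FR[:,0]-2.3*FR[:,1]+30*FR[:,2]; bed[2]=81.0
O=bed+114*FR[:,0]-30*FR[:,2]
def F(x,y,Z): return O+FR@np.array([x,y,Z],float)
E
python3 - <<'E'
from h import *
print("bed",bed,"O",O)
# bar top centre cast
b=ray_plane("top",[(265+311/9,118+260/9)],[0,0,164],np.array([0,0,1.]))[0]
print("bar centre in face frame",FR.T@(b-O))
pts={"bar":[(27,-27,60),(-27,27,60)],"post":[(33.5,50,26),(33.5,50,58)],"pivot":[(11,89,14),(11,89,26)],
"hand":[(-114,62.5,30),(-114,-62.5,30),(-114,97.5,30)],"wheel":[(62*np.cos(a),62*np.sin(a),26) for a in np.arange(0,6.28,.5)]}
col={"bar":(0,0,255),"post":(255,0,0),"pivot":(0,255,0),"hand":(255,255,0),"wheel":(255,0,255)}
for n,(x0,x1,y0,y1,f) in {"top":(255,345,112,202,6.6),"side":(230,330,175,230,8)}.items():
    im=cv2.resize(cv2.imread(f"pics/{n}0.png")[y0:y1,x0:x1],None,fx=f,fy=f,interpolation=cv2.INTER_CUBIC)
    for k,v in pts.items():
        for p in v:
            u=(proj(n,F(*p))-[x0,y0]+.5)*f; cv2.circle(im,tuple(int(t) for t in u),4,col[k],-1)
    cv2.imwrite(f"pics/ov_{n}.png",im)
E
```

```text
bed [552.50486245  58.94817496  81.        ] O [610.39656261 156.83769397 112.01923789]
bar centre in face frame [ 0.33862809  1.50535686 59.82670698]
```

View pics/ov_top.png

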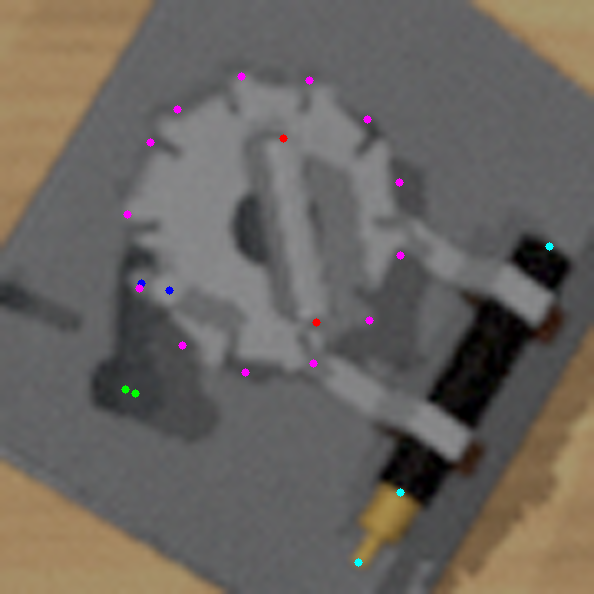

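View pics/ov_side.png

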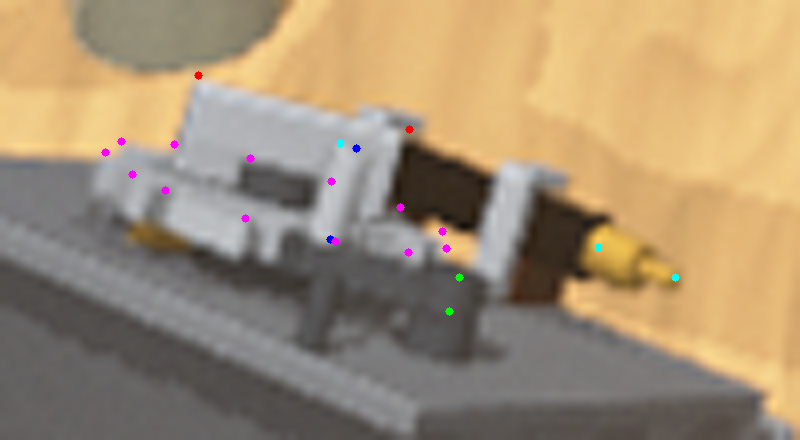

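```bash
cat >> h.py <<'E'
from scipy.spatial.transform import Rotation as Ro
def toolF(psi_deg):  # tool z into face, tool x at angle psi (from face x towards y)
    a=np.radians(psi_deg);x=FR@[np.cos(a),np.sin(a),0];z=-FR[:,2]
    return np.c_[x,np.cross(z,x),z]
def toolV(yaw): # vertical down, tool x at yaw
    a=np.radians(yaw);x=np.array([np.cos(a),np.sin(a),0]);z=np.array([0,0,-1.]);return np.c_[x,np.cross(z,x),z]
def cur():
    s=read_state();return np.array(s["eef_pos"]),Ro.from_euler('xyz',s["tool_rot"]).as_matrix(),s
def rows(p0,R0,p1,R1,n=None):
    rv=(Ro.from_matrix(R0.T@R1)).as_rotvec(degrees=True)
    L=np.linalg.norm(p1-p0)
    m=int(np.ceil(max(L/60,np.linalg.norm(rv)/10.2,1)));n=n or m
    out=[];R=R0
    for i in range(n):
        out.append((np.round(R.T@(p1-p0)/n,1).tolist(),np.round(rv/n,2).tolist()))
        R=R@Ro.from_rotvec(rv/n,degrees=True).as_matrix()
    return out
def show(r):
    for i,(a,b) in enumerate(r): print(i,a,b)
E
python3 - <<'E'
from h import *
p,R,s=cur()
th=0;psi=30
C=F(33.5-28*np.cos(np.pi/6),50-28*.5,150)
print(C, toolF(180+30))
via=np.array([500,0,300.]);
show(rows(p,R,C,toolF(210)))
E
```

```text
[545.31010745 117.50366981 246.5486928 ] [[ 0.04858995 -0.96584586  0.25452071]
 [-0.90007723  0.06813057  0.43037101]
 [-0.4330127  -0.25       -0.8660254 ]]
0 [-40.7, -41.9, -4.1] [1.58, -1.7, 1.9]
1 [-42.1, -40.6, -1.8] [1.58, -1.7, 1.9]
2 [-43.4, -39.2, 0.6] [1.58, -1.7, 1.9]
3 [-44.7, -37.7, 3.0] [1.58, -1.7, 1.9]
4 [-45.8, -36.1, 5.3] [1.58, -1.7, 1.9]
5 [-46.7, -34.4, 7.7] [1.58, -1.7, 1.9]
6 [-47.6, -32.6, 10.0] [1.58, -1.7, 1.9]
7 [-48.3, -30.7, 12.3] [1.58, -1.7, 1.9]
8 [-48.9, -28.7, 14.6] [1.58, -1.7, 1.9]
9 [-49.3, -26.6, 16.8] [1.58, -1.7, 1.9]
10 [-49.7, -24.5, 19.0] [1.58, -1.7, 1.9]
11 [-49.8, -22.3, 21.1] [1.58, -1.7, 1.9]
12 [-49.9, -20.0, 23.1] [1.58, -1.7, 1.9]
```

Request:
play_rows([
  {"slide": [-41, -42, -10], "turn": [1.6, -1.7, 1.9], "hand": 0},
  {"slide": [-42, -41, -2], "turn": [1.6, -1.7, 1.9], "hand": 0},
  {"slide": [-43.5, -39, 0], "turn": [1.6, -1.7, 1.9], "hand": 0},
  {"slide": [-45, -38, 3], "turn": [1.6, -1.7, 1.9], "hand": 0},
  {"slide": [-46, -36, 5], "turn": [1.6, -1.7, 1.9], "hand": 0},
])

```text
clock: 0.72
eef_pos: [377.5, -315.6, 220.4]
tool_rot: [-3.013, 0.16, -1.297]
force: [0.8, -0.1, -0.7]
width: 0.1
```

Request:
play_rows([
  {"slide": [-47, -34, 8], "turn": [1.6, -1.7, 1.9], "hand": 0},
  {"slide": [-47.5, -32.5, 10], "turn": [1.6, -1.7, 1.9], "hand": 0},
  {"slide": [-48, -31, 12], "turn": [1.6, -1.7, 1.9], "hand": 0},
  {"slide": [-49, -29, 15], "turn": [1.6, -1.7, 1.9], "hand": 0},
  {"slide": [-49, -27, 17], "turn": [1.6, -1.7, 1.9], "hand": 0},
])

```text
clock: 1.35
eef_pos: [483.7, -43.9, 241.0]
tool_rot: [-2.908, 0.336, -1.438]
force: [-0.1, -0.0, 0.4]
width: 0.1
```

Run:
```python
from h import *
p,R,s=cur();print(p,s["width"],s["force"],s["qpos"].round(2))
C=F(33.5-28*np.cos(np.pi/6),50-28*.5,150)
show(rows(p,R,C,toolF(210)))
```

```text
[483.74052835 -43.89925494 241.00294673] 0.0742209301748816 [-0.06664869 -0.01795368  0.38153043] [ 0.49  0.32 -0.18  2.03 -0.5   0.78 -0.81]
0 [-48.4, -23.3, 20.9] [1.48, -1.71, 1.89]
1 [-48.5, -21.1, 22.9] [1.48, -1.71, 1.89]
2 [-48.4, -18.9, 24.9] [1.48, -1.71, 1.89]
```

Request:
play_rows([
  {"slide": [-48.5, -23.5, 21], "turn": [1.5, -1.7, 1.9], "hand": 0},
  {"slide": [-48.5, -21, 23], "turn": [1.5, -1.7, 1.9], "hand": 0},
  {"slide": [-48.5, -19, 25], "turn": [1.5, -1.7, 1.9], "hand": 0},
  {"slide": [0, 0, 0], "turn": [0, 0, 0], "hand": 0},
])

```text
clock: 1.85
eef_pos: [544.0, 121.0, 246.1]
tool_rot: [-2.86, 0.448, -1.509]
force: [0.6, -0.4, -0.4]
width: 0.1
```

Run:
```python
from h import *
p,R,s=cur();print(p,s["width"],s["force"],s["qpos"].round(2))
C=F(33.5-28*np.cos(np.pi/6),50-28*.5,38)
show(rows(p,R,C,toolF(210)))
# arc
piv=np.array([11,89])
def cen(th,off=-21.5):
    a=np.radians(-60+th);t=a+np.pi/2
    q=piv+45*np.array([np.cos(a),np.sin(a)])+off*np.array([np.cos(t),np.sin(t)]);return F(q[0],q[1],38)
print("arc");p0,R0=C,toolF(210)
for th in range(10,91,10):
    off=-28+6.5*min(th/10,1)
    p1,R1=cen(th,off),toolF(210+th);show(rows(p0,R0,p1,R1));p0,R0=p1,R1
```

```text
[544.02310286 120.96216845 246.11605874] 0.06301716599763342 [ 0.61112296 -0.35615553 -0.43353128] [ 0.26  0.35 -0.29  2.04 -0.67  0.59 -1.04]
0 [1.6, -1.0, 55.2] [0.1, 0.07, 0.19]
1 [1.6, -0.9, 55.2] [0.1, 0.07, 0.19]
arc
0 [-14.7, -3.0, -0.0] [0.0, -0.0, -10.0]
0 [-8.1, -3.0, -0.0] [-0.0, 0.0, -10.0]
0 [-8.1, -3.0, -0.0] [-0.0, -0.0, -10.0]
0 [-8.1, -3.0, -0.0] [0.0, 0.0, -10.0]
0 [-8.1, -3.0, -0.0] [0.0, 0.0, -10.0]
0 [-8.1, -3.0, 0.0] [-0.0, -0.0, -10.0]
0 [-8.1, -3.0, -0.0] [-0.0, -0.0, -10.0]
0 [-8.1, -3.0, 0.0] [0.0, -0.0, -10.0]
0 [-8.1, -3.0, -0.0] [-0.0, -0.0, -10.0]
```

Request:
play_rows([
  {"slide": [1.5, -1, 40], "turn": [0.2, 0.1, 0.4], "hand": 0},
  {"slide": [1.5, -1, 35], "turn": [0, 0, 0], "hand": 0},
  {"slide": [0, 0, 25], "turn": [0, 0, 0], "hand": 0},
  {"slide": [0, 0, 10], "turn": [0, 0, 0], "hand": 0},
  {"slide": [0, 0, 0], "turn": [0, 0, 0], "hand": 0},
])

```text
clock: 2.48
eef_pos: [575.2, 159.8, 149.7]
tool_rot: [-2.861, 0.446, -1.525]
force: [0.8, -0.5, -0.6]
width: -0.1
```

Run:
```python
from h import *
p,R,s=cur();print(FR.T@(p-O),s["force"])
im,d=get_image("side");cv2.imwrite("pics/s1.png",cv2.resize(im[160:240,220:340],None,fx=6,fy=6,interpolation=cv2.INTER_CUBIC))
```

```text
[ 5.57058202 31.7803947  40.2718116 ] [ 0.7537947  -0.45650769 -0.61818372]
```

View pics/s1.png

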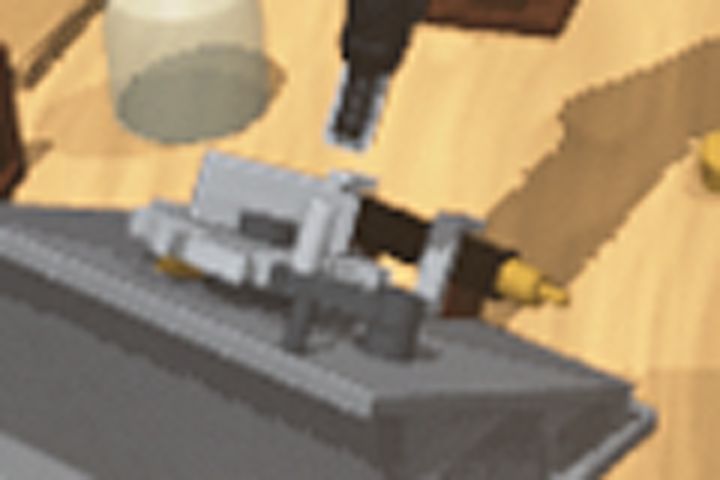

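Run:
```python
from h import *
p,R,s=cur();print(s["clock"],p,FR.T@(p-O),s["qd"].round(3));print(proj("side",p),proj("top",p))
for n in("side","top"):
    im,d=get_image(n);cv2.imwrite(f"pics/{n}2.png",im)
p,R,s=cur();print(s["clock"],p)
```

```text
2.525 [575.56188926 159.66109186 150.29005283] [ 5.88342246 31.42089381 40.79453508] [ 0.001 -0.018  0.001 -0.002  0.001 -0.001 -0.002]
[273.11713657 197.33144725] [289.52384524 154.60321856]
2.625 [575.92918629 159.58819407 150.88982769]
```

View pics/side2.png

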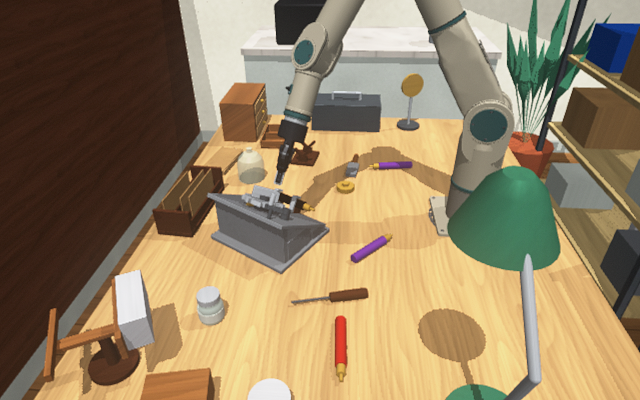

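Run:
```python
from h import *
p,R,s=cur();print(s["clock"],p,R.round(3),s["qpos"])
out=[]
for n in("side","top"):
    im,d=get_image(n);u=proj(n,p);x,y=u.astype(int);W=cloud(n,d)
    out.append(cv2.resize(im[y-45:y+45,x-45:x+45],None,fx=4.4,fy=4.4,interpolation=cv2.INTER_CUBIC))
    cv2.circle(out[-1],(200,200),3,(0,0,255),-1)
    np.save(f"pics/{n}3.npy",d);cv2.imwrite(f"pics/{n}3.png",im)
    if n=="side":
        for q in((278,182),(279,178),(281,172),(284,165)): print(q,W[q[1],q[0]].round(0))
cv2.imwrite("pics/c3.png",np.hstack(out))
```

```text
2.625 [575.92918629 159.58819407 150.88982769] [[ 0.042 -0.965  0.26 ]
 [-0.901  0.076  0.426]
 [-0.431 -0.252 -0.866]] [ 0.22196772  0.55376658 -0.38483862  2.07882492 -0.78418942  0.31167441
 -0.94253787]
(278, 182) [562. 146. 192.]
(279, 178) [558. 149. 206.]
(281, 172) [553. 141. 220.]
(284, 165) [541. 154. 249.]
```

View pics/c3.png

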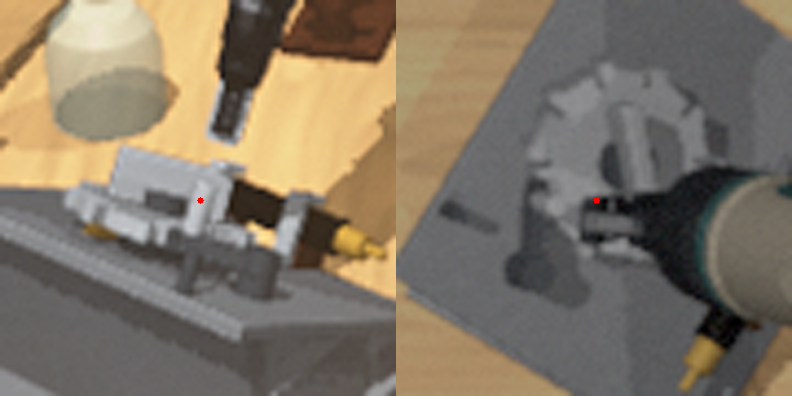

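Run:
```python
from h import *
p=np.array([271.2,-590,191.7])
out=[]
for n in("side","top"):
    im=cv2.imread(f"pics/{n}0.png");u=proj(n,p);print(u);x,y=u.astype(int);x=min(x,594)
    o=cv2.resize(im[y-45:y+45,x-45:x+45],None,fx=4.4,fy=4.4,interpolation=cv2.INTER_CUBIC)
    q=(u-[x-45,y-45]+.5)*4.4;cv2.circle(o,tuple(int(t) for t in q),3,(0,0,255),-1);out.append(o)
cv2.imwrite("pics/c0.png",np.hstack(out))
p,R,s=cur();print(s["clock"])
```

```text
[377.39929028  92.28809692]
[579.1056138  269.83045287]
2.725
```

View pics/c0.png

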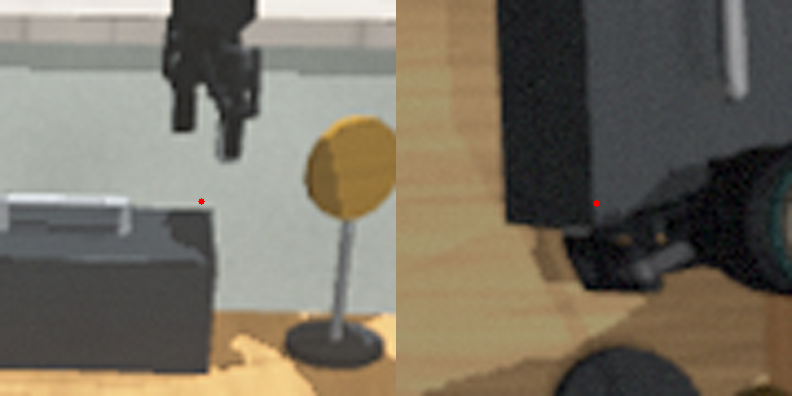

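Run:
```python
from h import *
p,R,s=cur();print(s["clock"],p)
out=[]
for n,(x0,y0) in {"side":(255,155),"top":(275,140)}.items():
    im=cv2.imread(f"pics/{n}3.png");d=np.load(f"pics/{n}3.npy");W=cloud(n,d)
    o=cv2.resize(im[y0:y0+35,x0:x0+45],None,fx=8.8,fy=8.8,interpolation=cv2.INTER_NEAREST);out.append(cv2.convertScaleAbs(o,alpha=1.3))
    # points in tool frame
    L=(W-p)@R
    m=(abs(L[...,0])<40)&(abs(L[...,1])<40)&(L[...,2]>-90)&(L[...,2]<30)
    fz=(W-O)@FR
    m&=fz[...,2]>64
    Q=L[m];print(n,len(Q));
    k=np.argsort(-Q[:,2])[:12];print(Q[k].round(0).tolist())
    for z0 in range(-90,0,10):
        mm=(Q[:,2]>=z0)&(Q[:,2]<z0+10)
        if mm.sum()>2: print(z0,mm.sum(),Q[mm].min(0).round(0),Q[mm].max(0).round(0),np.median(Q[mm],0).round(0))
cv2.imwrite("pics/c3z.png",np.hstack(out))
```

```text
2.725 [575.86309943 159.8764715  150.93554716]
side 157
[[-7.0, 4.0, -40.0], [-6.0, -5.0, -40.0], [-3.0, 6.0, -40.0], [-5.0, -2.0, -41.0], [-3.0, -0.0, -41.0], [-1.0, 2.0, -42.0], [-11.0, 9.0, -42.0], [-8.0, -8.0, -42.0], [-8.0, -5.0, -43.0], [-4.0, 5.0, -43.0], [-4.0, -3.0, -43.0], [-4.0, -1.0, -44.0]]
-90 34 [-35. -10. -90.] [ 26.  13. -81.] [-26.   4. -86.]
-80 30 [-17. -10. -80.] [ -1.  12. -70.] [-11.   1. -75.]
-70 32 [-16. -11. -70.] [ -2.  11. -61.] [-12.   1. -65.]
-60 31 [-15. -10. -60.] [  2.  11. -50.] [ -9.   2. -55.]
-50 28 [-13. -11. -50.] [ -1.  10. -40.] [ -8.  -0. -46.]
top 11
[[29.0, -15.0, -23.0], [19.0, -31.0, -23.0], [-3.0, -11.0, -46.0], [7.0, -11.0, -48.0], [-2.0, -11.0, -50.0], [3.0, -11.0, -50.0], [-0.0, -11.0, -53.0], [-3.0, -9.0, -59.0], [-6.0, -7.0, -68.0], [-9.0, -8.0, -81.0], [-10.0, -11.0, -82.0]]
-60 3 [ -3. -11. -59.] [  3.  -9. -50.] [ -0. -11. -53.]
-50 3 [ -3. -11. -50.] [  7. -11. -46.] [ -2. -11. -48.]
```

View pics/c3z.png

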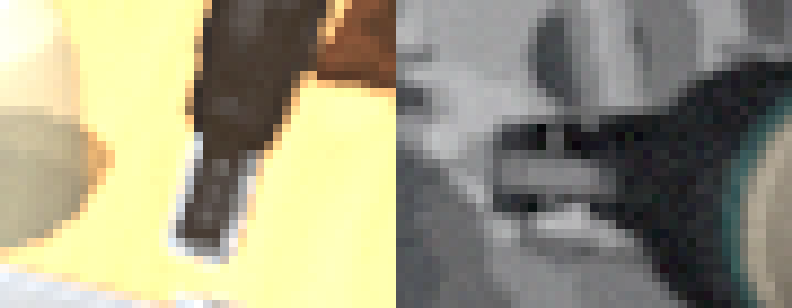

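The side-view depth puts the fingertips about 40 mm short of the reported TCP, along the tool axis. The start picture shows the same offset. I'll treat the tip as the reported TCP minus 40 mm along tool z, and keep checking that as I descend.

```bash
cat >> h.py <<'E'
TO=40.
def tip():
    p,R,s=cur();return p-TO*R[:,2],R,s
def fc(p): return FR.T@(p-O)
E
python3 - <<'E'
from h import *
p,R,s=tip();print(fc(p))
C=F(33.5-28*np.cos(np.pi/6),50-14,40)
show(rows(p,R,C,toolF(210),1))
E
```

```text
[ 6.51513625 31.54049245 81.18328309]
0 [-4.7, 2.8, 41.2] [-0.32, -0.21, -0.32]
```

Request:
play_rows([
  {"slide": [-4.5, 3, 5], "turn": [-0.3, -0.2, -0.3], "hand": 0},
  {"slide": [0, 0, 10], "turn": [0, 0, 0], "hand": 0},
  {"slide": [0, 0, 5], "turn": [0, 0, 0], "hand": 0},
  {"slide": [0, 0, 0], "turn": [0, 0, 0], "hand": 0},
])

```text
clock: 3.22
eef_pos: [577.1, 173.7, 133.2]
tool_rot: [-2.863, 0.449, -1.518]
force: [-0.3, 0.9, 0.3]
width: -0.1
```

Run:
```python
from h import *
p,R,s=tip();print(fc(p),s["qpos"].round(2),s["force"].round(1))
C=F(33.5-28*np.cos(np.pi/6),50-14,40)
show(rows(p,R,C,toolF(210),1))
```

```text
[ 8.49297252 37.17309782 59.59020386] [ 0.21  0.59 -0.4   2.08 -0.82  0.27 -0.91] [-0.3  0.9  0.3]
0 [-0.1, -1.4, 19.6] [0.14, 0.04, -0.05]
```

```bash
cat >> h.py <<'E'
def toolT(psi_deg,d):
    a=np.radians(psi_deg);d=np.radians(d)
    z=FR@[-np.sin(d),0,-np.cos(d)];x=FR@[np.cos(a),np.sin(a),0];x=x-z*(x@z);x/=np.linalg.norm(x)
    return np.c_[x,np.cross(z,x),z]
def rows_tip(pt,R,pt1,R1,n=None): # rows for reported-TCP motion given tip targets
    return rows(pt+TO*R[:,2],R,pt1+TO*R1[:,2],R1,n)
E
python3 - <<'E'
from h import *
p,R,s=tip();print(fc(p))
C=F(9.3,36,38)
show(rows_tip(p,R,C,toolT(210,12),3))
piv=np.array([11,89])
def cen(th,off=-21.5):
    a=np.radians(-60+th);t=a+np.pi/2
    q=piv+45*np.array([np.cos(a),np.sin(a)])+off*np.array([np.cos(t),np.sin(t)]);return F(q[0],q[1],38)
print("arc");p0,R0=C,toolT(210,12)
for th in range(10,81,10):
    off=-28+6.5*min(th/10,1)
    p1,R1=cen(th,off),toolT(210+th,12);show(rows_tip(p0,R0,p1,R1,1));p0,R0=p1,R1
E
```

```text
[ 8.49297252 37.17309782 59.59020386]
0 [2.4, 0.9, 6.9] [-1.97, 3.47, -0.19]
1 [2.0, 0.6, 7.1] [-1.97, 3.47, -0.19]
2 [1.5, 0.4, 7.2] [-1.97, 3.47, -0.19]
arc
0 [-14.3, -3.0, -2.9] [-0.0, 0.0, -10.07]
0 [-8.0, -3.0, -1.7] [0.0, -0.0, -10.0]
0 [-8.0, -3.0, -1.6] [-0.0, -0.0, -9.92]
0 [-8.0, -3.0, -1.4] [0.0, 0.0, -9.86]
0 [-8.1, -3.0, -1.2] [0.0, -0.0, -9.81]
0 [-8.1, -3.0, -0.9] [-0.0, 0.0, -9.79]
0 [-8.1, -3.0, -0.6] [0.0, -0.0, -9.79]
0 [-8.2, -3.0, -0.3] [0.0, -0.0, -9.81]
```

Request:
play_rows([
  {"slide": [2, 1, 2], "turn": [-2, 3.5, -0.2], "hand": 0},
  {"slide": [2, 0.5, 4], "turn": [-2, 3.5, -0.2], "hand": 0},
  {"slide": [1.5, 0.5, 7], "turn": [-2, 3.5, -0.2], "hand": 0},
  {"slide": [0, 0, 8], "turn": [0, 0, 0], "hand": 0},
  {"slide": [0, 0, 0], "turn": [0, 0, 0], "hand": 0},
])

```text
clock: 3.85
eef_pos: [578.6, 175.0, 110.8]
tool_rot: [-2.98, 0.268, -1.55]
force: [-0.2, -1.1, -0.0]
width: 0.1
```

Run:
```python
from h import *
p,R,s=tip();print(fc(p),s["qpos"].round(2),s["force"].round(1))
show(rows_tip(p,R,F(9.3,36,38),toolT(210,12),1))
out=[]
for n,(x0,y0) in {"side":(245,160),"top":(262,125)}.items():
    im,d=get_image(n);o=cv2.resize(im[y0:y0+60,x0:x0+60],None,fx=6.6,fy=6.6,interpolation=cv2.INTER_CUBIC)
    q=(proj(n,p)-[x0,y0]+.5)*6.6;cv2.circle(o,tuple(int(t) for t in q),3,(0,0,255),-1)
    out.append(o)
cv2.imwrite("pics/c4.png",np.hstack(out))
```

```text
[ 7.30573841 36.5925957  38.38378408] [-0.2   0.59  0.01  1.97 -0.59  0.44 -1.24] [-0.2 -1.1 -0. ]
0 [-1.5, -1.6, -0.0] [0.13, -0.08, -0.01]
```

View pics/c4.png

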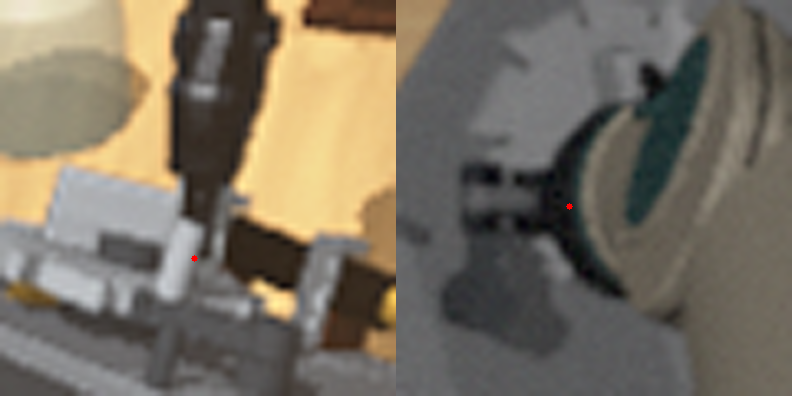

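Request:
play_rows([
  {"slide": [-14, -3, -3], "turn": [0, 0, -10], "hand": 0},
  {"slide": [-8, -3, -1.7], "turn": [0, 0, -10], "hand": 0},
  {"slide": [-8, -3, -1.6], "turn": [0, 0, -10], "hand": 0},
  {"slide": [-8, -3, -1.4], "turn": [0, 0, -9.9], "hand": 0},
])

```text
clock: 4.45
eef_pos: [581.1, 209.5, 130.4]
tool_rot: [-2.845, 0.101, -0.857]
force: [0.1, 0.2, -0.8]
width: -0.1
```

```bash
cat >> h.py <<'E'
def snap(name,boxes,f=6.6,pts=()):
    out=[]
    for n,(x0,y0,w,h) in boxes.items():
        im,d=get_image(n);o=cv2.resize(im[y0:y0+h,x0:x0+w],None,fx=f,fy=f,interpolation=cv2.INTER_CUBIC)
        for p in pts:
            q=(proj(n,p)-[x0,y0]+.5)*f;cv2.circle(o,tuple(int(t) for t in q),3,(0,0,255),-1)
        out.append(o)
    cv2.imwrite(f"pics/{name}.png",np.hstack(out))
E
python3 - <<'E'
from h import *
p,R,s=tip();print(fc(p),s["qpos"].round(2),s["force"].round(1))
snap("c5",{"side":(245,160,60,60),"top":(262,125,60,60)},pts=[p])
E
```

```text
[43.89040515 52.04709829 39.80250766] [-0.17  0.57 -0.13  1.93 -0.35  0.44 -0.84] [ 0.1  0.2 -0.8]
```

View pics/c5.png

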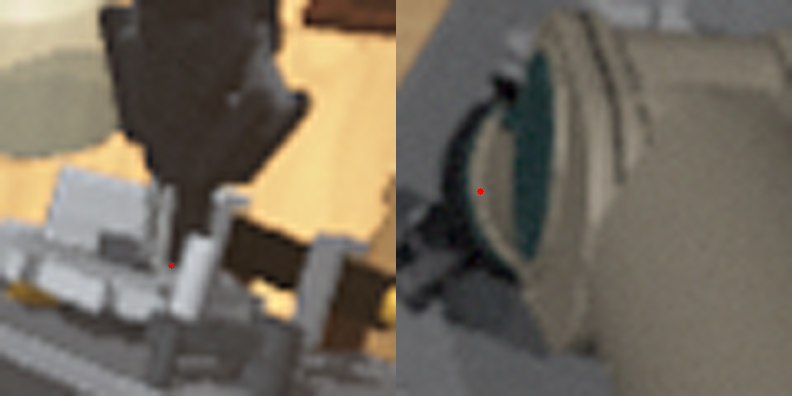

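Run:
```python
from h import *
for th in range(0,81,10):
    a=np.radians(-60+th);q=[11+45*np.cos(a),89+45*np.sin(a)]
    for Z in(26,58): print(th,Z,((proj("side",F(*q,Z))-[245,160]+.5)*6.6).round(0),end=" ")
    print(np.round(q,1))
```

```text
0 26 [174. 296.] 0 58 [195. 221.] [33.5 50. ]
10 26 [172. 300.] 10 58 [194. 224.] [39.9 54.5]
20 26 [175. 304.] 20 58 [196. 228.] [45.5 60.1]
30 26 [180. 309.] 30 58 [202. 232.] [50.  66.5]
40 26 [189. 315.] 40 58 [211. 238.] [53.3 73.6]
50 26 [201. 321.] 50 58 [223. 243.] [55.3 81.2]
60 26 [215. 327.] 60 58 [237. 250.] [56. 89.]
70 26 [231. 334.] 70 58 [254. 256.] [55.3 96.8]
80 26 [249. 340.] 80 58 [272. 262.] [ 53.3 104.4]
```

The post now sits at about 40°, as predicted from its projected positions, so I'll carry on along the arc.

Request:
play_rows([
  {"slide": [-8, -3, -1.2], "turn": [0, 0, -9.8], "hand": 0},
  {"slide": [-8, -3, -1], "turn": [0, 0, -9.8], "hand": 0},
  {"slide": [-8, -3, -0.6], "turn": [0, 0, -9.8], "hand": 0},
  {"slide": [-1.5, -0.5, 0], "turn": [0, 0, -2], "hand": 0},
])

```text
clock: 5.05
eef_pos: [566.3, 232.0, 136.8]
tool_rot: [-2.835, -0.063, -0.34]
force: [0.3, -0.3, -0.6]
width: -0.1
```

Run:
```python
from h import *
p,R,s=tip();print(fc(p),s["qpos"].round(2),s["force"].round(1))
snap("c6",{"side":(245,160,60,60),"top":(262,125,60,60)},pts=[p])
```

```text
[57.37979935 76.27443225 39.42549897] [-0.13  0.56 -0.25  1.94 -0.16  0.42 -0.52] [ 0.3 -0.3 -0.6]
```

View pics/c6.png

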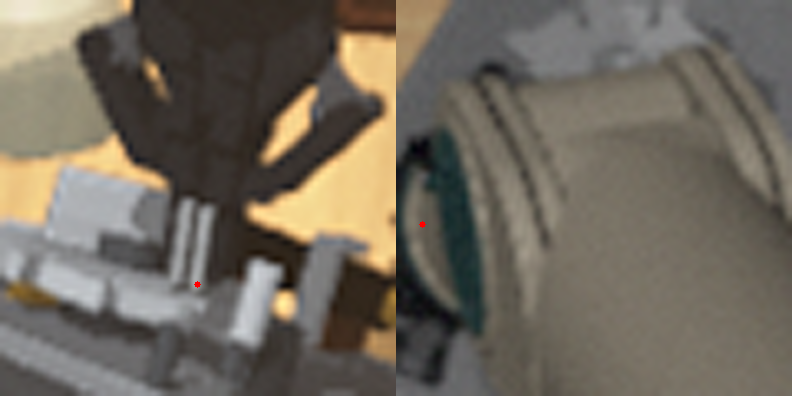

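Request:
play_rows([
  {"slide": [3, 0, -40], "turn": [0, 0, 0], "hand": 0},
  {"slide": [0, 0, -45], "turn": [0, 0, 0], "hand": 0},
  {"slide": [0, 0, 0], "turn": [0, 0, 0], "hand": 40},
])

```text
clock: 5.52
eef_pos: [558.5, 208.3, 221.3]
tool_rot: [-2.832, -0.069, -0.343]
force: [-1.2, -0.6, -0.4]
width: 17.1
```

Run:
```python
from h import *
p,R,s=tip();print(fc(p),s["qpos"].round(2),s["force"].round(1))
show(rows_tip(p,R,F(0,0,100),toolT(225,0)))
```

```text
[ 78.37769768  71.09763161 124.84617756] [-0.08  0.42 -0.26  1.9  -0.17  0.6  -0.51] [-1.2 -0.6 -0.4]
0 [9.4, 12.7, 6.7] [1.96, -0.65, 9.41]
1 [11.4, 11.2, 6.1] [1.96, -0.65, 9.41]
2 [13.2, 9.4, 5.7] [1.96, -0.65, 9.41]
3 [14.6, 7.3, 5.2] [1.96, -0.65, 9.41]
4 [15.7, 5.0, 4.8] [1.96, -0.65, 9.41]
5 [16.4, 2.5, 4.5] [1.96, -0.65, 9.41]
```

Request:
play_rows([
  {"slide": [9.5, 13, 4], "turn": [2, -0.6, 9.4], "hand": 40},
  {"slide": [11.5, 11, 4], "turn": [2, -0.6, 9.4], "hand": 40},
  {"slide": [13, 9.5, 4], "turn": [2, -0.6, 9.4], "hand": 40},
  {"slide": [14.5, 7, 4], "turn": [2, -0.6, 9.4], "hand": 40},
  {"slide": [15.5, 5, 4], "turn": [2, -0.6, 9.4], "hand": 40},
])

```text
clock: 6.15
eef_pos: [585.2, 141.6, 176.8]
tool_rot: [-2.742, 0.289, -1.097]
force: [-0.1, -0.1, -0.2]
width: 40.1
```

Request:
play_rows([
  {"slide": [16.5, 2.5, 4], "turn": [2, -0.6, 9.4], "hand": 40},
  {"slide": [0, 0, 0], "turn": [0, 0, 0], "hand": 40},
  {"slide": [0, 0, 0], "turn": [0, 0, 0], "hand": 40},
])

```text
clock: 6.52
eef_pos: [591.0, 130.4, 169.0]
tool_rot: [-2.754, 0.359, -1.241]
force: [-0.1, -0.5, 0.1]
width: 40.0
```

Run:
```python
from h import *
p,R,s=tip();print(fc(p),s["qpos"].round(2),s["width"],(FR.T@R).round(3))
show(rows_tip(p,R,F(0,0,31),toolT(225,0)))
snap("c7",{"side":(225,135,90,90),"top":(255,100,90,90)},f=4.4,pts=[p])
```

```text
[  0.24960673   3.14515721 105.65638662] [ 0.24  0.54 -0.33  2.01 -0.72  0.43 -0.7 ] 39.97943899848994 [[-0.703 -0.712 -0.002]
 [-0.712  0.703  0.002]
 [ 0.     0.002 -1.   ]]
0 [1.2, -1.1, 37.3] [0.06, -0.0, 0.18]
1 [1.2, -1.1, 37.3] [0.06, -0.0, 0.18]
```

View pics/c7.png

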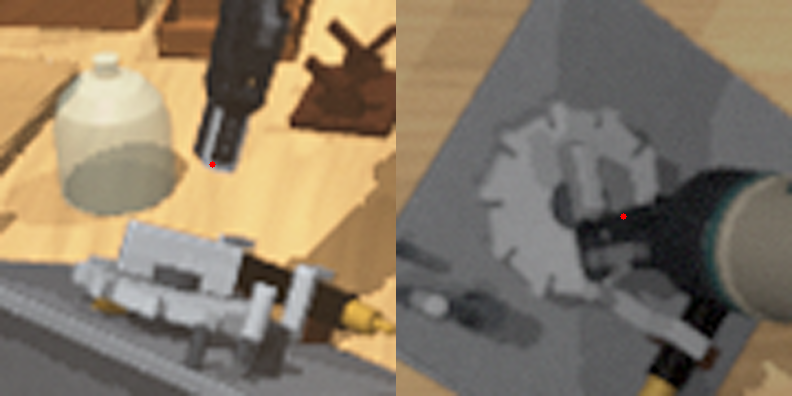

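Request:
play_rows([
  {"slide": [1.2, -1.1, 20], "turn": [0, 0, 0.2], "hand": 40},
  {"slide": [1.2, -1.1, 15], "turn": [0, 0, 0.2], "hand": 40},
  {"slide": [0, 0, 5], "turn": [0, 0, 0], "hand": 40},
  {"slide": [0, 0, 0], "turn": [0, 0, 0], "hand": 40},
])

```text
clock: 7.12
eef_pos: [603.9, 145.4, 134.1]
tool_rot: [-2.757, 0.362, -1.25]
force: [-0.3, 0.1, -0.5]
width: 40.2
```

Run:
```python
from h import *
p,R,s=tip();print(fc(p),s["qpos"].round(3),s["force"].round(1))
show(rows_tip(p,R,F(0,0,31),toolT(225,0)))
snap("c8",{"side":(225,135,90,90),"top":(255,100,90,90)},f=4.4,pts=[p])
```

```text
[-0.27613167 -0.24914496 65.65560822] [ 0.231  0.613 -0.359  2.011 -0.747  0.342 -0.675] [-0.3  0.1 -0.5]
0 [-0.4, -0.2, 34.7] [0.11, -0.02, -0.12]
```

View pics/c8.png

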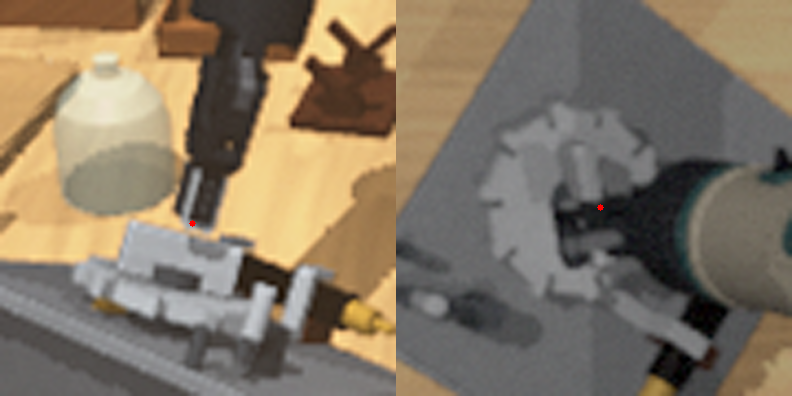

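Request:
play_rows([
  {"slide": [-0.3, -0.2, 15], "turn": [0, 0, 0], "hand": 40},
  {"slide": [0, 0, 12], "turn": [0, 0, 0], "hand": 40},
  {"slide": [0, 0, 5], "turn": [0, 0, 0], "hand": 40},
  {"slide": [0, 0, 0], "turn": [0, 0, 0], "hand": 40},
])

```text
clock: 7.72
eef_pos: [612.0, 159.4, 106.1]
tool_rot: [-2.757, 0.362, -1.251]
force: [-0.2, -0.3, -0.1]
width: 40.3
```

Run:
```python
from h import *
p,R,s=tip();print(fc(p),s["qpos"].round(3),s["force"].round(1))
snap("c9",{"side":(235,155,70,70),"top":(262,115,70,70)},f=5.6,pts=[p])
```

```text
[-0.30773351 -0.13819107 33.34567847] [ 0.216  0.673 -0.383  2.007 -0.784  0.276 -0.64 ] [-0.2 -0.3 -0.1]
```

View pics/c9.png

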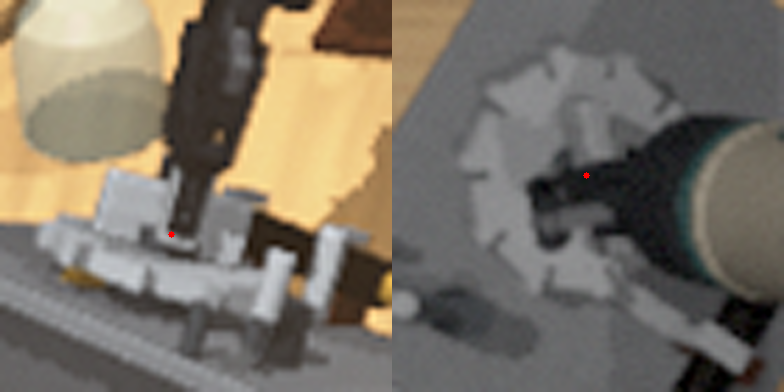

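Request:
play_rows([
  {"slide": [0, 0, 0], "turn": [0, 0, 0], "hand": 0},
  {"slide": [0, 0, 0], "turn": [0, 0, 0], "hand": 0},
  {"slide": [0, 0, 0], "turn": [0, 0, 0], "hand": 0},
  {"slide": [0, 0, 0], "turn": [0, 0, 0], "hand": 0},
])

```text
clock: 8.32
eef_pos: [612.0, 159.5, 107.7]
tool_rot: [-2.756, 0.362, -1.25]
force: [-2.5, -1.0, 4.7]
width: 29.9
```

Run:
```python
from h import *
p,R,s=tip();print(fc(p),s["qpos"].round(3),s["force"].round(1),s["torque"].round(2),s["width"])
```

```text
[5.84537151e-01 1.52289280e-05 3.47228572e+01] [ 0.216  0.67  -0.383  2.008 -0.784  0.278 -0.64 ] [-2.5 -1.   4.7] [0.07 0.59 0.23] 29.874038041745568
```

Request:
play_rows([
  {"slide": [0, 0, 0], "turn": [0, 0, 0], "hand": 40},
  {"slide": [0, 0, -5], "turn": [0, 0, 0], "hand": 40},
  {"slide": [0, 0, -5], "turn": [0, 0, 0], "hand": 40},
  {"slide": [0, 0, 0], "turn": [0, 0, 0], "hand": 20},
  {"slide": [0, 0, 0], "turn": [0, 0, 0], "hand": 0},
])

```text
clock: 8.95
eef_pos: [609.6, 155.4, 116.3]
tool_rot: [-2.756, 0.362, -1.249]
force: [-3.2, -1.1, 7.7]
width: 12.5
```

Request:
play_rows([
  {"slide": [0, 0, 0], "turn": [0, 0, 0], "hand": 0},
  {"slide": [0, 0, 0], "turn": [0, 0, 0], "hand": 0},
])

```text
clock: 9.2
eef_pos: [609.7, 155.4, 116.3]
tool_rot: [-2.755, 0.362, -1.25]
force: [-3.4, -1.8, 8.0]
width: 12.3
```

Run:
```python
from h import *
p,R,s=tip();print(fc(p),s["qpos"].round(3),s["force"].round(1),s["torque"].round(2),s["width"])
snap("c10",{"side":(235,155,70,70),"top":(262,115,70,70)},f=5.6,pts=[p])
```

```text
[ 0.72746986 -0.15426922 44.54505838] [ 0.218  0.651 -0.372  2.009 -0.778  0.299 -0.646] [-3.4 -1.8  8. ] [-0.02  0.44  0.18] 12.262228878025047
```

View pics/c10.png

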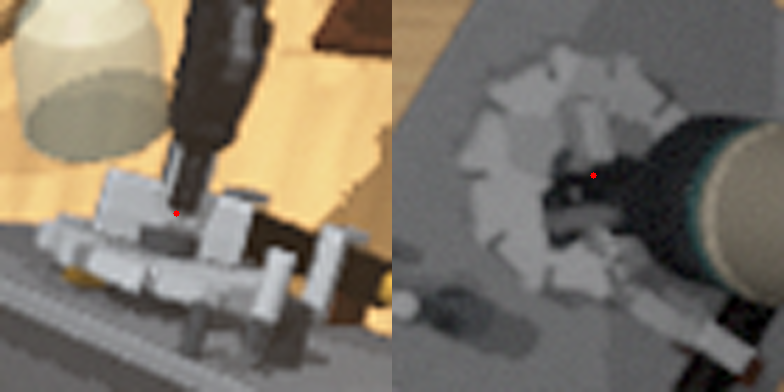

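Request:
play_rows([
  {"slide": [0, 0, 0], "turn": [0, 0, -8], "hand": 0},
  {"slide": [0, 0, 0], "turn": [0, 0, -10], "hand": 0},
  {"slide": [0, 0, 0], "turn": [0, 0, -10], "hand": 0},
  {"slide": [0, 0, 0], "turn": [0, 0, 0], "hand": 0},
])

```text
clock: 9.8
eef_pos: [609.8, 155.1, 116.2]
tool_rot: [-2.638, 0.147, -0.793]
force: [-2.0, -2.3, 6.8]
width: 12.5
```

Run:
```python
from h import *
p,R,s=tip();print(fc(p),s["qpos"].round(3),s["force"].round(1),s["torque"].round(2),s["width"])
x=FR.T@R[:,0];print(np.degrees(np.arctan2(x[1],x[0]))%360)
snap("c11",{"side":(235,155,70,70),"top":(262,115,70,70)},f=5.6,pts=[p])
```

```text
[ 0.53168889 -0.3938347  44.53664593] [ 0.278  0.666 -0.463  2.007 -0.604  0.265 -0.32 ] [-2.  -2.3  6.8] [-0.09  0.33  0.19] 12.486873687313855
252.9758232982604
```

View pics/c11.png

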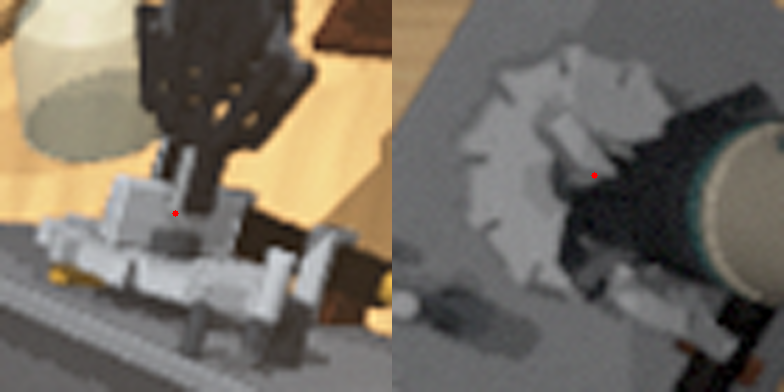

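Request:
play_rows([
  {"slide": [0, 1.5, 0], "turn": [-1.5, 0, -10], "hand": 0},
  {"slide": [0, 1.5, 0], "turn": [-1.5, 0, -10], "hand": 0},
  {"slide": [0, 0, 0], "turn": [0, 0, 0], "hand": 0},
])

```text
clock: 10.28
eef_pos: [608.6, 152.8, 114.8]
tool_rot: [-2.671, -0.018, -0.487]
force: [-3.2, -2.7, 6.5]
width: 12.4
```

Run:
```python
from h import *
p,R,s=tip();print(fc(p),fc(p-19*R[:,2]),s["qpos"].round(3),s["force"].round(1),s["torque"].round(2),s["width"])
x=FR.T@R[:,0];print(np.degrees(np.arctan2(x[1],x[0]))%360,(FR.T@R)[:,2])
```

```text
[-0.30116356 -0.70730632 44.51396924] [ 0.69709013 -0.80932159 63.4874529 ] [ 0.233  0.655 -0.432  1.978 -0.43   0.304 -0.169] [-3.2 -2.7  6.5] [-0.01  0.03  0.07] 12.413791524469714
272.84525603970854 [-0.05253967  0.00536922 -0.9986044 ]
```

Request:
play_rows([
  {"slide": [0, 0.5, 0], "turn": [-0.5, 0, -10], "hand": 0},
  {"slide": [0, 0.5, 0], "turn": [-0.5, 0, -10], "hand": 0},
  {"slide": [0, 0, 0], "turn": [0, 0, 0], "hand": 0},
])

```text
clock: 10.65
eef_pos: [608.9, 152.0, 114.5]
tool_rot: [-2.717, -0.171, -0.173]
force: [-2.1, -2.2, 6.0]
width: 12.2
```

Run:
```python
from h import *
p,R,s=tip();print(fc(p),fc(p-19*R[:,2]),s["qpos"].round(3),s["force"].round(1),s["torque"].round(2),s["width"])
x=FR.T@R[:,0];print(np.degrees(np.arctan2(x[1],x[0]))%360,(FR.T@R)[:,2])
snap("c12",{"side":(235,155,70,70),"top":(262,115,70,70)},f=5.6,pts=[p])
```

```text
[-0.34650573 -1.19055229 44.50867134] [ 0.94873193 -1.2011443  63.46446854] [ 0.251  0.66  -0.474  1.972 -0.276  0.3    0.023] [-2.1 -2.2  6. ] [ 0.1  -0.31 -0.03] 12.22192668328386
292.75326779358625 [-6.81704035e-02  5.57474537e-04 -9.97673536e-01]
```

View pics/c12.png

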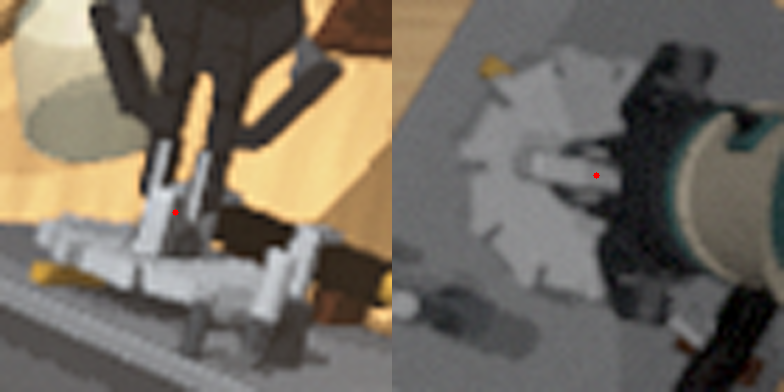

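Request:
play_rows([
  {"slide": [0, 0, 0], "turn": [0, 0, 0], "hand": 40},
  {"slide": [0, 0, 0], "turn": [0, 0, 0], "hand": 40},
  {"slide": [0, 0, -30], "turn": [0, 0, 0], "hand": 40},
  {"slide": [0, 0, -45], "turn": [0, 0, 0], "hand": 50},
  {"slide": [0, 0, 0], "turn": [0, 0, 0], "hand": 50},
])

```text
clock: 11.38
eef_pos: [592.6, 122.4, 183.3]
tool_rot: [-2.719, -0.173, -0.173]
force: [0.1, -0.1, -0.8]
width: 49.7
```

Run:
```python
from h import *
p,R,s=tip();print(fc(p),s["qpos"].round(3),s["width"])
snap("c13",{"side":(225,160,90,90),"top":(262,105,90,90)},f=4.4)
# rest: mask dark walnut in top0
im=cv2.imread("pics/top0.png");roi=im[145:200,435:500]
m=(roi.max(2)<85).astype(np.uint8)
print(m.sum())
c,_=cv2.findContours(m,cv2.RETR_EXTERNAL,cv2.CHAIN_APPROX_NONE);c=max(c,key=cv2.contourArea)
r=cv2.minAreaRect(c);print(r);b=cv2.boxPoints(r)+[435,145];print(b)
w=ray_plane("top",b+0.0,[0,0,12],np.array([0,0,1.]));print(w.round(1),w.mean(0))
```

```text
[  4.85864817  -2.16648309 121.01995899] [ 0.335  0.531 -0.499  1.958 -0.285  0.455  0.034] 49.7065721018702
1130
((30.860002517700195, 29.479999542236328), (38.608036041259766, 29.274221420288086), 8.130102157592773)
[[444.68000031 186.24000168]
 [448.8200016  157.25999928]
 [487.04000473 162.71999741]
 [482.90000153 191.70000076]]
[[ 508.9 -293.1   12. ]
 [ 596.4 -307.3   12. ]
 [ 580.4 -421.6   12. ]
 [ 493.1 -406.7   12. ]] [ 544.67145749 -357.17933782   12.        ]
```

View pics/c13.png

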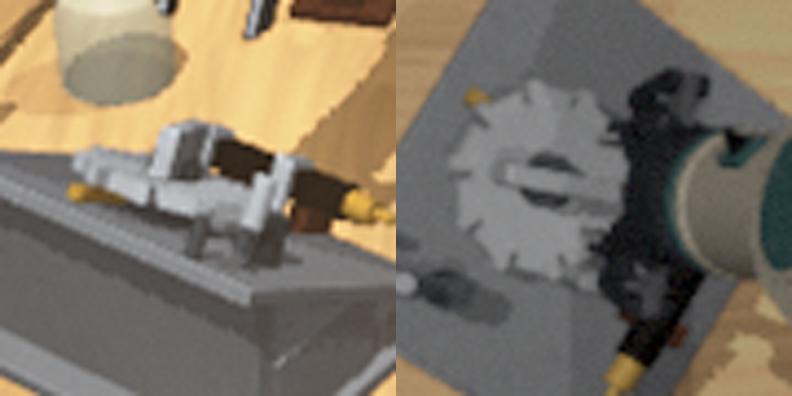

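Run:
```python
from h import *
im=cv2.imread("pics/side0.png")
im2=cv2.imread("pics/top0.png")
cv2.imwrite("pics/rr.png",np.hstack([cv2.convertScaleAbs(cv2.resize(im2[148:200,440:495],None,fx=7.2,fy=7.2,interpolation=cv2.INTER_CUBIC),alpha=1.8)[:374],cv2.convertScaleAbs(cv2.resize(im[132:170,285:330],None,fx=8.8,fy=9.84,interpolation=cv2.INTER_CUBIC),alpha=1.6)[:374]]))
c=np.array([545,-355,0.]);a=np.radians(81.8);ry=np.array([np.cos(a),np.sin(a),0]);rx=np.array([np.sin(a),-np.cos(a),0])
o=cv2.imread("pics/top0.png")
f=7.2
for n,(x0,y0,w,h) in {"top":(440,148,55,52),"side":(285,132,45,38)}.items():
    im=cv2.imread(f"pics/{n}0.png");o=cv2.convertScaleAbs(cv2.resize(im[y0:y0+h,x0:x0+w],None,fx=f,fy=f,interpolation=cv2.INTER_CUBIC),alpha=1.7)
    for sx in(-1,1):
        for sy in(-1,1):
            for (dx,dy,z,col) in((45,55,12,(0,255,0)),(30,38,65,(0,0,255)),(0,38,36.6,(255,0,0))):
                q=(proj(n,c+sx*dx*rx+sy*dy*ry+[0,0,z])-[x0,y0]+.5)*f;cv2.circle(o,tuple(int(t) for t in q),3,col,-1)
    cv2.imwrite(f"pics/rest_{n}.png",o)
a=cv2.imread("pics/rest_top.png");b=cv2.imread("pics/rest_side.png");b=cv2.copyMakeBorder(b,0,a.shape[0]-b.shape[0],0,0,cv2.BORDER_CONSTANT)
cv2.imwrite("pics/rest_ov.png",np.hstack([a,b]))
```

```text
(no output)
```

View pics/rest_ov.png

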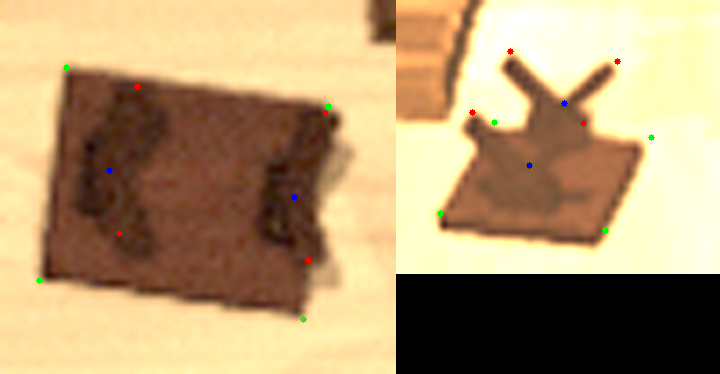

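Run:
```python
from h import *
p,R,s=tip()
show(rows_tip(p,R,F(-108,2,95),toolT(360,10),7))
```

```text
0 [-6.6, 14.9, 4.5] [-0.52, -0.74, -9.58]
1 [-8.9, 13.6, 4.7] [-0.52, -0.74, -9.58]
2 [-11.0, 11.8, 4.9] [-0.52, -0.74, -9.58]
3 [-12.7, 9.8, 5.2] [-0.52, -0.74, -9.58]
4 [-14.1, 7.5, 5.5] [-0.52, -0.74, -9.58]
5 [-15.1, 5.0, 5.7] [-0.52, -0.74, -9.58]
6 [-15.6, 2.4, 5.9] [-0.52, -0.74, -9.58]
```

Request:
play_rows([
  {"slide": [-6.5, 15, 4.5], "turn": [-0.5, -0.7, -9.6], "hand": 50},
  {"slide": [-9, 13.5, 4.5], "turn": [-0.5, -0.7, -9.6], "hand": 50},
  {"slide": [-11, 12, 5], "turn": [-0.5, -0.7, -9.6], "hand": 50},
  {"slide": [-12.5, 10, 5], "turn": [-0.5, -0.8, -9.6], "hand": 50},
  {"slide": [-14, 7.5, 5.5], "turn": [-0.5, -0.8, -9.6], "hand": 50},
])

```text
clock: 12.1
eef_pos: [556.8, 70.1, 123.6]
tool_rot: [-2.999, -0.351, 0.687]
force: [-0.2, -0.6, -0.6]
width: 50.1
```

Request:
play_rows([
  {"slide": [-15, 5, 5.5], "turn": [-0.5, -0.7, -9.6], "hand": 50},
  {"slide": [-15.5, 2.5, 6], "turn": [-0.5, -0.7, -9.6], "hand": 50},
  {"slide": [0, 0, 0], "turn": [0, 0, 0], "hand": 50},
  {"slide": [0, 0, 0], "turn": [0, 0, 0], "hand": 50},
])

```text
clock: 12.6
eef_pos: [545.0, 49.0, 103.0]
tool_rot: [-3.14, -0.352, 1.037]
force: [0.7, -0.4, 0.5]
width: 50.0
```

Run:
```python
from h import *
p,R,s=tip();print(fc(p),s["qpos"].round(3),s["width"],(FR.T@R).round(3))
Rt=toolT(360,10);g=F(-114,2,30)+16*Rt[:,2]
show(rows_tip(p,R,g,Rt,2))
snap("c14",{"side":(245,160,90,90),"top":(280,110,90,90)},f=4.4,pts=[g,F(-114,0,30)])
```

```text
[-106.90118562    1.31413457   94.68981164] [ 0.531  0.656 -0.671  2.071  0.248  0.354  0.817] 49.97363365592216 [[ 0.985 -0.    -0.17 ]
 [ 0.    -1.     0.002]
 [-0.17  -0.002 -0.985]]
0 [1.9, -0.2, 40.5] [-0.06, -0.09, 0.01]
1 [2.0, -0.3, 40.5] [-0.06, -0.09, 0.01]
```

View pics/c14.png

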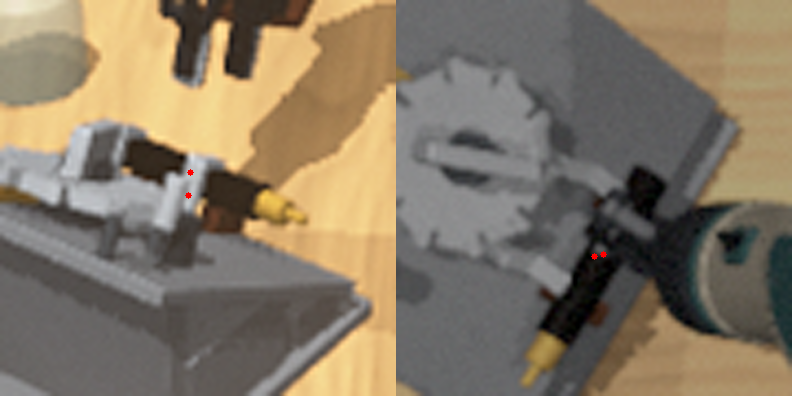

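Run:
```python
from h import *
p,R,s=tip()
Rt=toolT(360,20);g=F(-114,2,30)+15*Rt[:,2]
h=g-45*Rt[:,2]
show(rows_tip(p,R,h,Rt,2))
```

```text
0 [1.1, -0.5, 17.6] [-0.02, -5.09, 0.05]
1 [2.6, -0.5, 17.4] [-0.02, -5.09, 0.05]
```

Request:
play_rows([
  {"slide": [1, -0.5, 17.5], "turn": [0, -5.1, 0], "hand": 44},
  {"slide": [2.5, -0.5, 17.5], "turn": [0, -5.1, 0], "hand": 44},
  {"slide": [0, 0, 0], "turn": [0, 0, 0], "hand": 44},
  {"slide": [0, 0, 0], "turn": [0, 0, 0], "hand": 44},
])

```text
clock: 13.2
eef_pos: [550.7, 60.5, 71.0]
tool_rot: [-3.141, -0.173, 1.039]
force: [-0.5, -1.5, -0.3]
width: 43.6
```

Run:
```python
from h import *
p,R,s=tip();print(fc(p),s["qpos"].round(3),s["width"],(FR.T@R).round(3))
Rt=toolT(360,20);g=F(-114,2,30)+15*Rt[:,2]
show(rows_tip(p,R,g,Rt,1))
snap("c15",{"side":(245,160,90,90),"top":(280,110,90,90)},f=4.4,pts=[g,F(-114,0,30)])
```

```text
[-104.92018594    2.28154984   58.72279083] [ 0.237  0.667 -0.446  1.993  0.309  0.444  0.657] 43.57845012714292 [[ 0.939  0.002 -0.343]
 [ 0.003 -1.     0.001]
 [-0.343 -0.002 -0.939]]
0 [1.4, 0.3, 45.1] [-0.04, 0.06, 0.15]
```

View pics/c15.png

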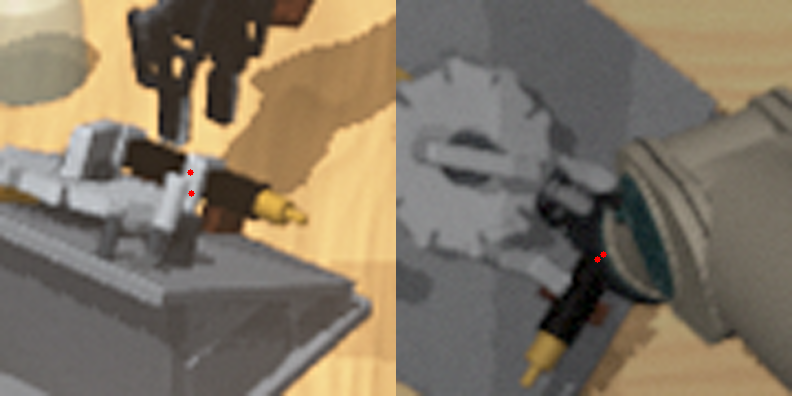

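Request:
play_rows([
  {"slide": [1.4, 0.3, 12], "turn": [0, 0, 0], "hand": 44},
  {"slide": [0, 0, 10], "turn": [0, 0, 0], "hand": 44},
  {"slide": [0, 0, 8], "turn": [0, 0, 0], "hand": 44},
  {"slide": [0, 0, 0], "turn": [0, 0, 0], "hand": 44},
])

```text
clock: 13.8
eef_pos: [553.9, 66.1, 40.6]
tool_rot: [-3.14, -0.172, 1.04]
force: [-0.0, -0.1, 0.5]
width: 44.1
```

Request:
play_rows([
  {"slide": [0, 0, 8], "turn": [0, 0, 0], "hand": 44},
  {"slide": [0, 0, 6], "turn": [0, 0, 0], "hand": 44},
  {"slide": [0, 0, 0], "turn": [0, 0, 0], "hand": 44},
])

```text
clock: 14.18
eef_pos: [555.4, 68.2, 27.2]
tool_rot: [-3.141, -0.173, 1.04]
force: [-0.2, 0.1, -0.3]
width: 43.9
```

Run:
```python
from h import *
p,R,s=tip();print(fc(p),fc(p-15*R[:,2]),s["qpos"].round(3),s["width"],s["force"].round(1))
snap("c16",{"side":(255,165,65,65),"top":(290,125,65,65)},f=6,pts=[F(-114,0,30)])
```

```text
[-118.9315751     2.16017545   16.26389104] [-113.77684798    2.14069352   30.35035294] [ 0.181  0.74  -0.386  2.002  0.344  0.353  0.623] 43.87043392567929 [-0.2  0.1 -0.3]
```

View pics/c16.png

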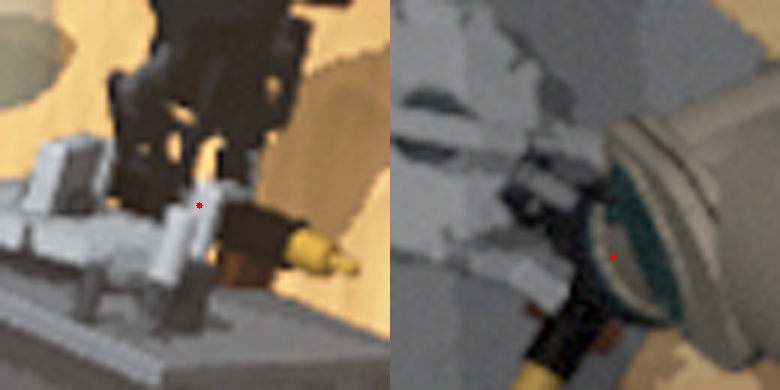

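Straddling the handle with no contact force. Closing.

Request:
play_rows([
  {"slide": [0, 0, 0], "turn": [0, 0, 0], "hand": 20},
  {"slide": [0, 0, 0], "turn": [0, 0, 0], "hand": 15},
  {"slide": [0, 0, 0], "turn": [0, 0, 0], "hand": 15},
  {"slide": [0, 0, 0], "turn": [0, 0, 0], "hand": 15},
])

```text
clock: 14.78
eef_pos: [556.4, 68.7, 28.4]
tool_rot: [3.141, -0.175, 1.04]
force: [-0.2, 1.5, 6.4]
width: 24.4
```

Run:
```python
from h import *
p,R,s=tip();print(fc(p-15*R[:,2]),s["width"],s["force"].round(1),s["torque"].round(2))
print((R.T@FR[:,2]).round(2))
```

```text
[-112.52996441    1.59452941   30.92334729] 24.39035041297962 [-0.2  1.5  6.4] [0.32 0.03 0.06]
[-0.34 -0.   -0.94]
```

Request:
play_rows([
  {"slide": [-3, 0, -8], "turn": [0, 0, 0], "hand": 15},
  {"slide": [-7, 0, -19], "turn": [0, 0, 0], "hand": 15},
  {"slide": [-12, 0, -32], "turn": [0, 0, 0], "hand": 15},
  {"slide": [-10, 0, -40], "turn": [0, 0, 0], "hand": 15},
  {"slide": [0, 0, 0], "turn": [0, 0, 0], "hand": 15},
])

```text
clock: 15.4
eef_pos: [531.6, 23.1, 122.3]
tool_rot: [3.138, -0.173, 1.036]
force: [1.4, 0.0, -1.6]
width: 23.7
```

Run:
```python
from h import *
p,R,s=tip();print(p,s["width"],s["force"].round(1),s["qpos"].round(2))
snap("c17",{"side":(240,140,90,90),"top":(290,105,90,90)},f=4.4)
```

```text
[527.98481186  17.29944129 161.70475756] 23.71135233863875 [ 1.4  0.  -1.6] [ 0.37  0.57 -0.53  2.    0.27  0.54  0.74]
```

View pics/c17.png

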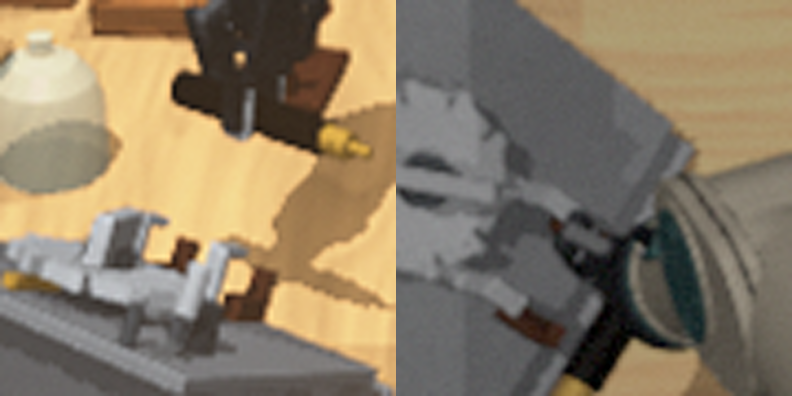

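Run:
```python
from h import *
d=ray_plane("top",[(413,113)],[0,0,60],np.array([0,0,1.]));print("dome",d)
p,R,s=tip()
Rt=toolV(-8.2);c=np.array([545,-355,0])-1.6*Rt[:,1]
print(c)
show(rows_tip(p,R,np.r_[c[:2],150],Rt,8))
```

```text
dome [[ 717.75329572 -192.88769468   60.        ]]
[ 545.22820629 -353.41635803    0.        ]
0 [-39.4, 25.6, -5.6] [-0.73, -1.09, 8.44]
1 [-35.3, 31.2, -4.5] [-0.73, -1.09, 8.44]
2 [-30.4, 36.1, -3.5] [-0.73, -1.09, 8.44]
3 [-24.9, 40.2, -2.5] [-0.73, -1.09, 8.44]
4 [-18.7, 43.4, -1.5] [-0.73, -1.09, 8.44]
5 [-12.2, 45.7, -0.6] [-0.73, -1.09, 8.44]
6 [-5.4, 47.0, 0.1] [-0.73, -1.09, 8.44]
7 [1.6, 47.3, 0.7] [-0.73, -1.09, 8.44]
```

Request:
play_rows([
  {"slide": [-39.5, 25.5, -15], "turn": [-0.7, -1.1, 8.4], "hand": 15},
  {"slide": [-35.5, 31, -10], "turn": [-0.7, -1.1, 8.4], "hand": 15},
  {"slide": [-30.5, 36, -4], "turn": [-0.7, -1.1, 8.4], "hand": 15},
  {"slide": [-25, 40, -2.5], "turn": [-0.7, -1.1, 8.4], "hand": 15},
  {"slide": [-18.5, 43.5, -1.5], "turn": [-0.7, -1.1, 8.4], "hand": 15},
])

```text
clock: 16.12
eef_pos: [538.2, -212.9, 127.0]
tool_rot: [-3.113, -0.059, 0.299]
force: [1.1, -0.1, -0.7]
width: 24.1
```

Request:
play_rows([
  {"slide": [-12, 45.5, -0.5], "turn": [-0.7, -1.1, 8.4], "hand": 15},
  {"slide": [-5.5, 47, 0], "turn": [-0.7, -1.1, 8.4], "hand": 15},
  {"slide": [1.5, 47, 1], "turn": [-0.7, -1.1, 8.5], "hand": 15},
  {"slide": [0, 0, 0], "turn": [0, 0, 0], "hand": 15},
  {"slide": [0, 0, 0], "turn": [0, 0, 0], "hand": 15},
])

```text
clock: 16.75
eef_pos: [544.8, -351.7, 122.4]
tool_rot: [-3.137, 0.006, -0.136]
force: [0.5, 0.6, -1.9]
width: 24.1
```

Run:
```python
from h import *
p,R,s=tip();print(p,s["width"],s["force"].round(1),s["qpos"].round(2))
Rt=toolV(-8.2);c=np.array([545,-355,0])-1.6*Rt[:,1]
show(rows_tip(p,R,np.r_[c[:2],80],Rt,2))
snap("c18",{"side":(265,95,80,80),"top":(425,130,80,80)},f=4.9,pts=[[545,-355,55]])
```

```text
[ 544.96345828 -351.95477999  162.42895564] 24.073205028836664 [ 0.5  0.6 -1.9] [ 0.6   0.71 -0.12  1.58  0.1   0.87  0.31]
0 [0.6, 1.0, 41.2] [-0.14, 0.16, 0.2]
1 [0.5, 0.9, 41.2] [-0.14, 0.16, 0.2]
```

View pics/c18.png

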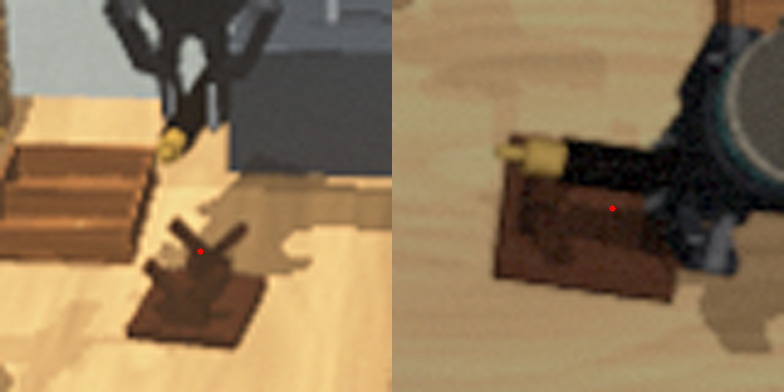

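Run:
```python
from h import *
p,R,s=tip();g=p-15*R[:,2];m=g+1.6*R[:,1]
j=m-62.5*R[:,1];print(g,m,proj("top",j),proj("side",j), proj("top",m-82.5*R[:,1]),"obs top 460.7 160.6")
```

```text
[ 545.5516435  -351.4967241   178.24670888] [ 545.33605961 -353.08211545  178.23910299] [459.10301309 161.56350294] [300.22116886 122.51446277] [451.62231187 160.51554383] obs top 460.7 160.6
```

Request:
play_rows([
  {"slide": [0.5, 1, 25], "turn": [-0.2, 0.2, 0.3], "hand": 15},
  {"slide": [0.5, 1, 30], "turn": [0, 0, 0], "hand": 15},
  {"slide": [0, 0, 20], "turn": [0, 0, 0], "hand": 15},
  {"slide": [0, 0, 0], "turn": [0, 0, 0], "hand": 15},
])

```text
clock: 17.35
eef_pos: [545.0, -353.9, 47.5]
tool_rot: [-3.14, 0.003, -0.142]
force: [-1.1, -1.0, -1.0]
width: 24.3
```

Run:
```python
from h import *
p,R,s=tip();g=p-15*R[:,2];m=g+1.6*R[:,1];print(g,m,s["force"].round(1),s["qpos"].round(2))
snap("c19",{"side":(275,115,60,60),"top":(435,140,60,60)},f=6.5,pts=[[545,-355,55],m,m-62.5*R[:,1]])
```

```text
[ 545.13389809 -354.03353702  102.49995897] [ 544.90757331 -355.61744783  102.49805371] [-1.1 -1.  -1. ] [ 0.59  0.8  -0.1   1.63  0.11  0.72  0.29]
```

View pics/c19.png

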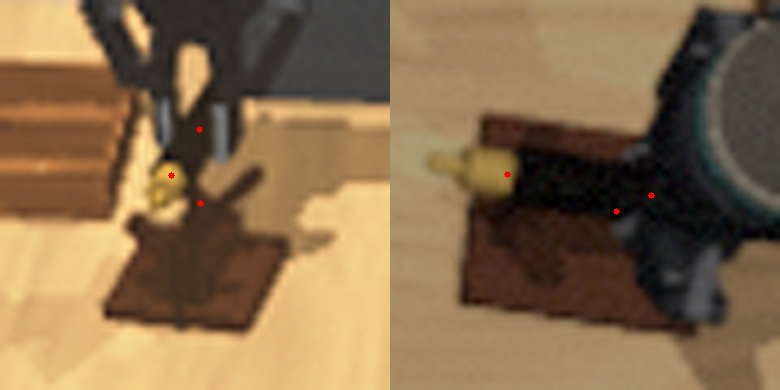

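Request:
play_rows([
  {"slide": [0, 0, 15], "turn": [0, 0, 0], "hand": 15},
  {"slide": [0, 0, 12], "turn": [0, 0, 0], "hand": 15},
  {"slide": [0, 0, 6], "turn": [0, 0, 0], "hand": 15},
  {"slide": [0, 0, 3], "turn": [0, 0, 0], "hand": 15},
  {"slide": [0, 0, 0], "turn": [0, 0, 0], "hand": 15},
])

```text
clock: 18.08
eef_pos: [546.1, -355.5, 12.9]
tool_rot: [3.141, -0.001, -0.143]
force: [1.0, 0.1, -2.0]
width: 24.2
```

Run:
```python
from h import *
p,R,s=tip();g=p-15*R[:,2];m=g+1.6*R[:,1];print(g,m,s["force"].round(1),s["torque"].round(2))
snap("c20",{"side":(275,120,60,60),"top":(435,140,60,60)},f=6.5,pts=[])
```

```text
[ 546.09769599 -355.46981765   67.94379988] [ 545.86959041 -357.05347391   67.94463185] [ 1.   0.1 -2. ] [-0.    0.01 -0.03]
```

View pics/c20.png

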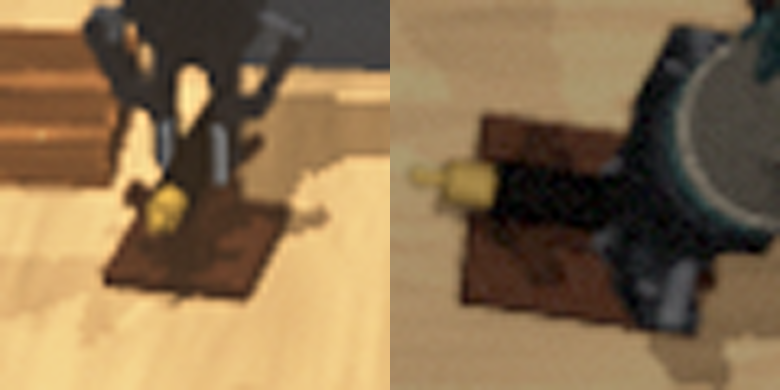

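Run:
```python
from h import *
c=np.array([545,-355,0.]);a=np.radians(81.8);ry=np.array([np.cos(a),np.sin(a),0]);rx=np.array([np.sin(a),-np.cos(a),0])
f=lambda n,p:((proj(n,p)-([275,120] if n=="side" else [435,140])+.5)*6.5).round(1)
for sx in(-1,1): print("tip",sx,f("side",c+sx*30*rx+38*ry+[0,0,65]))
print("ferrule",f("side",c+77*ry+[0,0,68]),"junction top",f("top",c+62.5*ry+[0,0,68]))
p,R,s=tip();m=p-15*R[:,2]+1.6*R[:,1];print("junction by robot",f("top",m-62.5*R[:,1]))
w=ray_plane("top",[(435+105/6.5-.5,140+185/6.5-.5)],[0,0,68],np.array([0,0,1.]))[0];print("junction seen",w,"in rest frame",(w-c)@rx,(w-c)@ry)
```

```text
tip -1 [234.2 189. ]
tip 1 [134.1 179.2]
ferrule [166.4 209.5] junction top [ 95.4 186.8]
junction by robot [100.5 184.3]
junction seen [ 554.7488599  -297.40956218   68.        ] in rest frame 1.4351270719867526 58.392115971232606
```

Request:
play_rows([
  {"slide": [-1, -4, 4], "turn": [0, 0, 0], "hand": 15},
  {"slide": [0, 0, 3], "turn": [0, 0, 0], "hand": 15},
  {"slide": [0, 0, 1.5], "turn": [0, 0, 0], "hand": 15},
  {"slide": [0, 0, 0], "turn": [0, 0, 0], "hand": 15},
])

```text
clock: 18.68
eef_pos: [545.9, -351.4, 4.5]
tool_rot: [3.141, -0.001, -0.143]
force: [-0.3, 0.5, -1.6]
width: 24.6
```

Request:
play_rows([
  {"slide": [0, 0, 1], "turn": [0, 0, 0], "hand": 15},
  {"slide": [0, 0, 1], "turn": [0, 0, 0], "hand": 15},
])

```text
clock: 18.92
eef_pos: [546.8, -351.9, 3.3]
tool_rot: [3.14, -0.003, -0.143]
force: [1.2, -0.0, 2.8]
width: 24.0
```

Request:
play_rows([
  {"slide": [0, 0, 0.8], "turn": [0, 0, 0], "hand": 15},
  {"slide": [0, 0, 0], "turn": [0, 0, 0], "hand": 15},
])

```text
clock: 19.18
eef_pos: [547.4, -352.0, 2.8]
tool_rot: [3.14, -0.004, -0.143]
force: [2.2, -0.8, 5.6]
width: 24.0
```

Request:
play_rows([
  {"slide": [0, 0, 0.8], "turn": [0, 0, 0], "hand": 15},
  {"slide": [0, 0, 0], "turn": [0, 0, 0], "hand": 15},
])

```text
clock: 19.42
eef_pos: [547.8, -352.1, 2.3]
tool_rot: [3.14, -0.005, -0.143]
force: [3.0, -0.4, 6.7]
width: 23.9
```

Request:
play_rows([
  {"slide": [1, 0, 0.5], "turn": [0, 0, 0], "hand": 15},
  {"slide": [0.7, 0, 0.7], "turn": [0, 0, 0], "hand": 15},
  {"slide": [0, 0, 0], "turn": [0, 0, 0], "hand": 15},
])

```text
clock: 19.8
eef_pos: [548.3, -352.3, 1.7]
tool_rot: [3.14, -0.003, -0.142]
force: [-1.1, 1.1, 11.9]
width: 23.8
```

Request:
play_rows([
  {"slide": [0.5, 0, 0.8], "turn": [0, 0, 0], "hand": 15},
  {"slide": [0, 0, 0], "turn": [0, 0, 0], "hand": 15},
])

```text
clock: 20.05
eef_pos: [548.4, -352.3, 1.6]
tool_rot: [3.14, -0.002, -0.142]
force: [-2.6, 1.4, 17.6]
width: 24.4
```

Request:
play_rows([
  {"slide": [-0.5, 0, -1], "turn": [0, 0, 0], "hand": 15},
  {"slide": [0, 0, 0], "turn": [0, 0, 0], "hand": 28},
  {"slide": [0, 0, 0], "turn": [0, 0, 0], "hand": 36},
  {"slide": [0, 0, 0], "turn": [0, 0, 0], "hand": 44},
  {"slide": [0, 0, 0], "turn": [0, 0, 0], "hand": 44},
])

```text
clock: 20.68
eef_pos: [546.9, -351.5, -0.5]
tool_rot: [3.141, 0.0, -0.143]
force: [1.2, -0.1, 0.2]
width: 44.1
```

Run:
```python
from h import *
p,R,s=tip();print(p,s["width"],s["force"].round(1))
snap("c21",{"side":(275,120,60,60),"top":(435,140,60,60)},f=6.5,pts=[])
```

```text
[ 546.91926394 -351.47844835   39.53151141] 44.06706602596204 [ 1.2 -0.1  0.2]
```

View pics/c21.png

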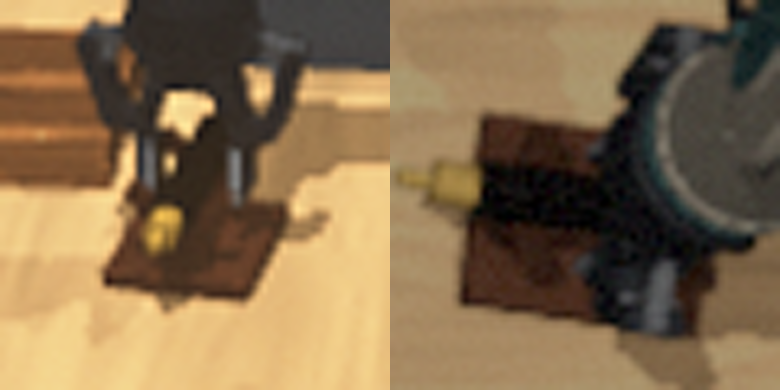

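Released and lying in the notches. I'll pull straight up and take a full look.

Request:
play_rows([
  {"slide": [0, 0, -15], "turn": [0, 0, 0], "hand": 44},
  {"slide": [0, 0, -40], "turn": [0, 0, 0], "hand": 44},
  {"slide": [0, 0, -60], "turn": [0, 0, 0], "hand": 44},
  {"slide": [0, 0, -60], "turn": [0, 0, 0], "hand": 44},
  {"slide": [-50, 0, -20], "turn": [0, 0, 0], "hand": 44},
])

```text
clock: 21.4
eef_pos: [503.3, -345.3, 200.5]
tool_rot: [3.137, -0.013, -0.14]
force: [-1.0, 0.4, -0.4]
width: 43.9
```

Request:
play_rows([
  {"slide": [-55, 0, -20], "turn": [0, 0, 0], "hand": 44},
  {"slide": [-40, 0, 0], "turn": [0, 0, 0], "hand": 44},
  {"slide": [0, 0, 0], "turn": [0, 0, 0], "hand": 44},
  {"slide": [0, 0, 0], "turn": [0, 0, 0], "hand": 44},
])

```text
clock: 21.9
eef_pos: [404.8, -331.1, 215.9]
tool_rot: [3.14, -0.003, -0.143]
force: [1.1, 0.1, 0.2]
width: 44.4
```

Run:
```python
from h import *
p,R,s=tip();print(p,s["clock"],s["force"].round(1))
for n in("side","top"):
    im,d=get_image(n);cv2.imwrite(f"pics/{n}9.png",im);np.save(f"pics/{n}9.npy",d)
```

```text
[ 404.67007647 -331.05923733  255.90694774] 21.9 [1.1 0.1 0.2]
```

View pics/top9.png

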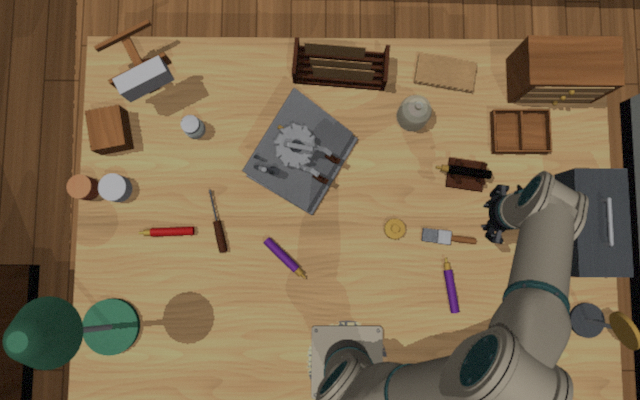

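View pics/side9.png

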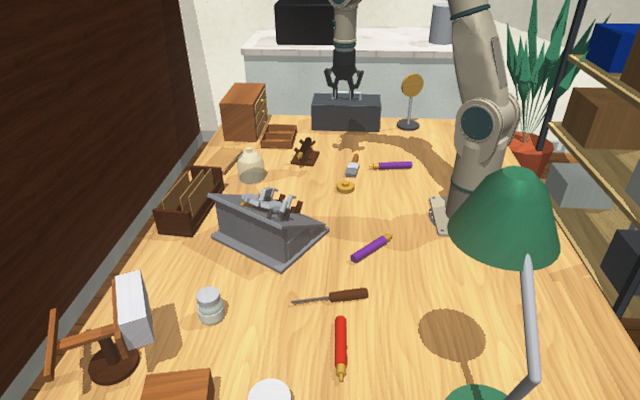

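Run:
```python
from h import *
im=cv2.imread("pics/top9.png").astype(int);d=np.load("pics/top9.npy");W=cloud("top",d)
x0,y0=430,150;roi=im[y0:200,x0:505]
m=((roi.max(2)<42)).astype(np.uint8)
c,_=cv2.findContours(m,cv2.RETR_EXTERNAL,cv2.CHAIN_APPROX_NONE);c=max(c,key=cv2.contourArea)
r=cv2.minAreaRect(c);print(cv2.contourArea(c),r)
b=cv2.boxPoints(r)+[x0,y0];w=ray_plane("top",b,[0,0,55],np.array([0,0,1.]));print(w.round(1),w.mean(0).round(1))
mm=np.zeros((400,640),bool);mm[y0:200,x0:505]=m>0;print("depth z of handle top", np.nanpercentile(W[mm][:,2],[10,50,90]))
e=cv2.resize(cv2.imread("pics/top9.png")[y0:200,x0:505],None,fx=5,fy=5,interpolation=cv2.INTER_CUBIC)
g=cv2.resize(cv2.imread("pics/top9.png")[120:180,245:320],None,fx=5,fy=5,interpolation=cv2.INTER_CUBIC)[:250]
cv2.imwrite("pics/fin.png",np.hstack([e,g]))
a=cv2.imread("pics/top0.png").astype(int)
for n,(u,v,h) in {"dome":(413,113,24),"focus":(395,229,14),"brush":(448,237,30),"jar":(193,127,15),"screw":(218,220,34)}.items():
    print(n,np.abs(a-im)[v-h:v+h,u-h:u+h].max(2).__gt__(40).sum())
```

```text
362.0 ((39.19560241699219, 23.029338836669922), (42.32647705078125, 13.44953441619873), 8.530765533447266)
[[ 531.7 -290.5   55. ]
 [ 570.7 -297.1   55. ]
 [ 552.9 -418.3   55. ]
 [ 514.  -411.4   55. ]] [ 542.3 -354.3   55. ]
depth z of handle top [ 47.91236061  64.44178404 338.55926261]
dome 0
focus 0
brush 0
jar 0
screw 0
```

View pics/fin.png

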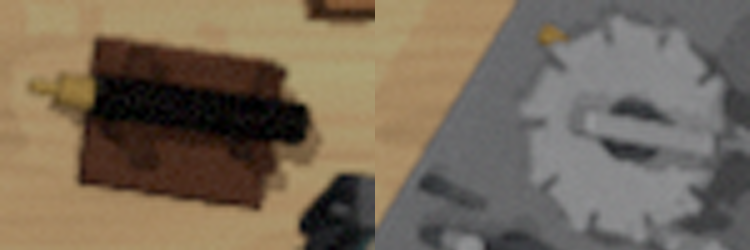

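```bash
python3 -c "
from cell import *
print(finish_job())"
```

```text
the job is handed in; nothing more can be done
None
```

The job is handed in at about 22 s on the robot's clock. The handle lies in both V notches, the pawl is off and the clamp is open. `finish_job()` gave no verdict.

**What I did**
- Threw the pawl over with the closed fingers.
- Gripped the wing bar and turned the wheel back about 68°.
- Lifted the handle straight out of the face and lowered it into the rest. The wrist force peaked at about 18 N in the readings.
- Released the handle and backed the arm away.

**Last checks, from the pictures**
- **Handle:** its middle is about 3 mm from my estimate of the rest's centre, and its axis is aligned with the notches. The top-camera depth on its upper side read 64 mm (68 expected when seated), which is noisy but agrees with it being seated.
- **Pawl:** its post was last measured at about 78–80°, against its stop. The final pictures still show it thrown off.
- **Wheel:** about 1.2 rad, judged from the gripper's turn and the bar's direction. The hooks are clear.
- **Other objects:** the dome, brass wheel, brush, jar and screwdriver show no change in the top view.

**What disagreed**
- The reported TCP lay about 40 mm beyond the fingertips seen by both cameras. I worked from the tip seen in the pictures, and the contacts bore that out.
- The first grip on the bar stopped at 30 mm opening, probably on the wheel's hub. I raised the gripper about 10 mm and gripped again.
- Points projected into the side view came out 1–2 px too high.
- Finger opening readings on gripped parts were about 1.6 mm low.

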